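# Load a cell into a sprung charger cradle

## Task

Take the cylindrical battery cell from its rest and load it into the charger cradle: seat its flat end against the spring contact with the button end still held up, push it back against the spring, then press the button end down until it snaps under the sprung catch and the cell lies level and held. Press gently, by feel: a push of about 15 N is plenty, and all the contact forces of the cell on the cradle together, its springs included, must never pass 50 N; leave the lead weight, the wooden fid and the marker where they are.

Things in the scene. Friction and masses are not known exactly. Their poses are not given: they have to be found in the camera images.
- cell: Loose grey cylindrical cell, 22 mm in diameter, barrel 68 mm long, 70 g. Origin on its axis in the middle of the barrel; its x axis runs along the cell towards the button end. One end is flat, the other carries a round steel button 9 mm across that stands out 2 mm. At the start it lies in the rest, axis 25 mm above the bench, along the rest's x axis with the button end to +x.
- button_end (a point): Centre of the tip of the cell's button, on the axis 36 mm from the cell's origin.
- flat_end (a point): Centre of the cell's flat end, on the axis 34 mm from the cell's origin.
- rest: Rest fixed to the bench in which the cell lies at the start: grey base plate 90 x 46 x 5 mm with two black ribs (top at z = 14 mm, 8 mm wide, centred at x = -26 and +26 mm) whose bevelled cheeks rise to 31 mm above the bench at y = +-12.5 to 19.5 mm. Between the ribs (x = -22 to +22 mm) the cell's sides are free for fingers. Origin at the centre of the underside, z up, x along the cell.
- charger: Charger cradle: dark steel base plate 146 x 60 x 4 mm fixed to the bench, on which a grey deck (138 x 46 mm) stands on four levelling screws at its corners (25 mm high). Origin at the base plate's underside on the centre line, z up, x from the spring end to the catch end. The deck's height is not known: all heights given for the cradle may be up to 5 mm more or less, all alike; feel for it. Deck underside z = 10 mm.
- spring_side (a point): Middle of the base plate's upper edge at its -x end, 74 mm from the origin. At this end a black housing (x = -59 to -47, up to z = 48 mm) carries the spring contact, a ball-nosed steel plunger 10 mm thick along the centre line at z = 35 mm; its tip stands at x = -30 mm when free and goes to -x when pushed.
- catch_side (a point): Middle of the base plate's upper edge at its +x end, 72 mm from the origin. Here: a fixed brass blade 7 mm wide that the button touches (face x = 36.3, top bent back, up to z = 42 mm); astride it the sprung catch, two steel prongs at y = +-5.5 to 9.5 with a lip from x = 28.7, underside z = 45.7, sloping up to z = 60 at x = 41; housing x = 53 to 63, up to z = 38 mm.
- cell_place (a point): Point on the base plate at x = 0, y = 0, z = 4 mm. The loaded cell lies along x above it on two ribs with cheeks like the rest's (at x = -26 and +26 mm) and a spine 16 mm wide from x = -30 to +30, tops z = 24 mm; axis z = 35, flat end x = -34. It is 4 mm too long to drop in: flat end low, button end up 30 to 35 degrees, push the spring back 5 to 7 mm, then swing down.
- spring_contact (a joint): How far the spring contact is pushed in, in m: 0 free, 0.009 at its hard stop; about 0.004 with the cell loaded. Needs 2.1 N to start and 0.7 N per mm more.
- catch (a joint): How far the catch is pushed back, in m: 0 free (where it also stands when it holds the cell), 0.010 at its hard stop. Needs 4 N to start and 0.5 N per mm more, along x; pressed down by the cell's end its sloping top makes it give way, then it springs back over the cell.
- ejector (a joint): How far the ejector is pushed down, in m: a sprung steel leaf 8 mm wide on the centre line under the loaded cell's button end, sloping up from rib height at x = 20 to 5 mm above the ribs at x = 32 mm (cradle's frame) when free (0). Needs 2.5 N to start and 0.25 N per mm more. Until the lip holds the cell it lifts the button end again.
- weight_lead: Bystander: grey lead weight, 42 x 64 x 29 mm, lying loose on the bench between the cradle and the rest. Origin at the centre of the underside.
- wood_fid: Bystander: pointed boxwood fid, 135 mm long, 23 mm thick, lying loose on the bench. Origin under its middle.
- marker_maroon: Bystander: capped marker, 120 mm long, 18 mm thick, lying loose on the bench. Origin under its middle.
There are look-alikes about, which are no part of the job. Leave any orange or purple look-alike of the cell alone.

How it is judged:
On the way:
1. the flat end has pushed the spring contact back at least 2 mm while the button tip is still more than 50 mm above the bench (value of joint spring_contact above 0.002 m and z of button_end in the frame of charger above 0.05 m and x of flat_end in the frame of charger below -0.022 m and z of flat_end in the frame of charger below 0.045 m), for 0.1 s.
At the end, for the whole second after the job is handed in: The cell lies released, at rest and level in the cradle: both ends' centres 28.5 to 42 mm above its underside, axis within 0.06 rad of its x, button tip at x = 33 to 39 mm, the spring contact pushed in more than 2 mm, the catch within 1.5 mm of its free position (x of button_end in the frame of charger between 0.033 and 0.039 m and z of button_end in the frame of charger between 0.0285 and 0.042 m and z of flat_end in the frame of charger between 0.0285 and 0.042 m and angle between the x axis of cell and the x axis of charger, either way round below 0.06 rad and value of joint spring_contact above 0.002 m and value of joint catch below 0.0015 m and linear speed of cell below 0.02 m/s); the robot touches nothing.
It fails at once if all contact forces of the cell on the cradle together pass 50 N (contact force between cell and charger above 50 N).
It fails at once if the lead weight is moved more than 15 mm (distance of weight_lead from where it was at the start of the episode above 0.015 m).
It fails at once if the wooden fid is moved more than 15 mm (distance of wood_fid from where it was at the start of the episode above 0.015 m).
It fails at once if the marker is moved more than 15 mm (distance of marker_maroon from where it was at the start of the episode above 0.015 m).
It also fails if it takes over 51 s, if anything falls off the work surface, if the arm or the gripper's body presses on something with over 40 N, if the wrist force passes 120 N, or if a joint passes its speed limit or range.

## Robot

A 6-joint arm with a two-finger parallel gripper is mounted at the origin on the work surface; the furniture and walls round the work are solid. World frame = base frame: x ahead of the robot, y to its left, z up, the work surface at z = 0. Lengths are in m, angles in rad, forces in N, time in s.
With the tool pointing down it reaches from about 0.425 to 0.95 m from the base axis. Payload 3.5 kg.
Tool frame: the origin (TCP) lies at the very end of the fingers, on their centre line; the grasp point (between the pads) lies 19 mm behind it; z points along the fingers, y is the line along which they close (so a half turn about z gives the same grasp; the last joint's range is limited). The gripper opens to 85 mm and grips with 20 to 120 N. Pads are 22 mm wide; open, the fingers measure 114 mm over their backs; the gripper's body (76 mm by 85 mm) begins 54 mm behind the grasp point. The pads swing forward as they close: fully open they stand 13 mm farther back than shut.
Start: joints at [-1.327, 0.286, 1.577, -0, 1.279, -0.15], TCP at [0.259, -0.623, 0.231] pointing down, gripper open.
Joint ranges: [-2.77, 2.77], [-0.9, 2.22], [0.21, 2.48], [-1.53, 4.67], [0.24, 2.81], [-2.84, 2.84]. Speed limits (rad/s): [2.79, 2.79, 3.14, 3.14, 3.14, 3.14].

## Interface

Orientations are given as a unit quaternion [x, y, z, w].
In Python, from plant import ctrl, optics, sign_off gives the robot as it stands.
- The arm moves only by the shell command python3 -m creep 'ROWS' [FORCE]. ROWS is JSON, a list of rows, each an object of numbers: "x", "y", "z": the shift along the tool's x, y, z in mm; "rx", "ry", "rz": the turn, a rotation vector about the tool's x, y, z in degrees; "grip": the opening, from 0 (shut) to 1 (fully open). In form: [{"x": .., "y": .., "z": .., "rx": .., "ry": .., "rz": .., "grip": ..}, ...]. A call has exactly 10 rows; each row shifts and turns the commanded pose from where the row before left it, along the tool's axes as they then stand; what a row does not reach is not made up. A row lasts 1/12 s, in which the tool goes at most 41.7 mm and 7.16 degrees, less where a joint would pass 70% of its speed; a pose out of reach is approached as far as the arm can. A call with a gripper value outside its range is refused whole. The fingers move at their own pace and stop on an object; FORCE is the grip in N (left out, the last holds). Time passes only in rows, so rows that do not move let the fingers close, or fill a call up. It gives the time, the measured TCP pose, the force, the opening and the grip force at its end, in the units of the state.
- ctrl.get_state(): the state, without advancing time (a new reading comes with each control period).
- optics.read_camera(name): name is "scene" or "top" or "wrist"; returns a dict with "color" (400x640x3 uint8, blue, green, red), "K" (3x3 intrinsics, pixels), "R" (3x3) and "t" (3): a world point X has camera coordinates R X + t. Camera axes: x right, y down, z forward; pixel columns grow to the right and rows downward; lengths in m; the calibration is good to about 2 mm. A picture is of the moment at which its call begins. There is no depth.
- sign_off(): hands the job in; it is judged then, once.
The state is a dict: "time": time; "qpos": joint angles; "dq": joint speeds; "joint_efforts": joint torques, N m; "eef_pos": TCP position; "tcp_rot": TCP orientation; "contact_force": force on the tool from outside, world axes, zero at the start; "wrist_torque": the same for the moment, N m; "opening": opening from 0.0 (shut) to 1.0 (fully open); "finger_force": force on a finger pad.
Only numpy, scipy, OpenCV 4.12 (cv2) and the standard library are available. Lean on these libraries where they do the work, as an engineer would, in place of code of your own. Each camera call takes 0.05 s, during which the arm holds its last target. There are 200 camera calls.

## Working session

There is one attempt and no reset: what is moved stays moved. The work goes in short steps, Python scripts to look and compute and a shell command to move; the robot and the scene stay as the last step left them, time stands still between calls to the robot, and variables do not carry over. Pictures are saved under pics/ and viewed, at most 10 in all, crops included, and the job is handed in when it is done.

```bash
ls; mkdir -p pics; python3 - <<'E'
from plant import ctrl, optics
import cv2
s=ctrl.get_state();print(s)
for n in("scene","top"):
    c=optics.read_camera(n);cv2.imwrite(f"pics/{n}0.png",c["color"]);print(n,c["K"].tolist(),c["R"].tolist(),c["t"].tolist())
E
```

```text
pics
{'time': 0.0, 'qpos': array([-1.32701699e+00,  2.87152865e-01,  1.57818375e+00,  4.65228793e-05,
        1.27859439e+00, -1.49979501e-01]), 'dq': array([-0.00018998,  0.00062657, -0.00221551, -0.00035129, -0.00237464,
        0.00012171]), 'joint_efforts': array([-2.63592110e-04, -4.05983520e+01, -2.92623192e+01, -1.09725784e-04,
        5.83546178e-03,  8.93445275e-06]), 'eef_pos': array([ 0.25886224, -0.62267914,  0.22995206]), 'tcp_rot': array([ 9.80682414e-01,  1.95603260e-01, -3.25712064e-05, -1.16893742e-03]), 'contact_force': array([ 0.69673212, -0.1701045 , -0.58586353]), 'wrist_torque': array([-4.41531588e-04,  1.14472392e-06, -3.23672205e-02]), 'finger_force': 0.0, 'opening': 0.9983161100191318}
scene [[401.6345980928557, 0.0, 319.1126913879027], [0.0, 401.6345980928557, 205.41513959141096], [0.0, 0.0, 1.0]] [[0.699027675656075, -0.7148923104176035, 0.017008620539192536], [-0.28259966290188104, -0.2980209728669139, -0.9117680243676026], [0.6568848751452638, 0.632544452380415, -0.4103532338950827]] [-0.33085840410129813, 0.2093564769551619, 0.6428120487583779]
top [[379.16176097509054, 0.0, 314.937828593403], [0.0, 379.16176097509054, 198.06418643994036], [0.0, 0.0, 1.0]] [[0.02265088894861862, -0.9996903535386187, -0.01030214888598594], [-0.996510111606159, -0.021748332977896412, -0.08058912755057718], [0.08034011884804508, 0.012091610914771282, -0.9966941648514694]] [0.05511972553082357, 0.5519125672732182, 0.8579825639084585]
```

View pics/top0.png

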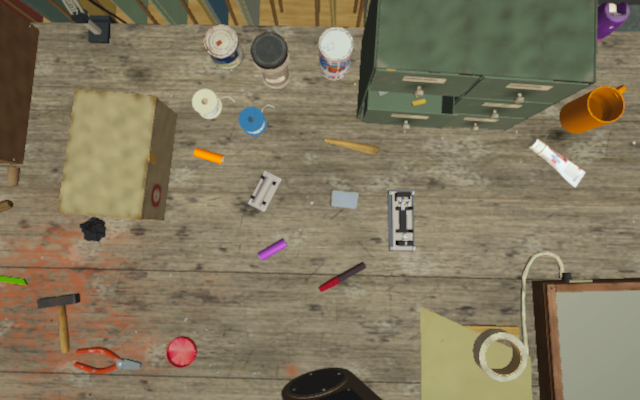

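View pics/scene0.png

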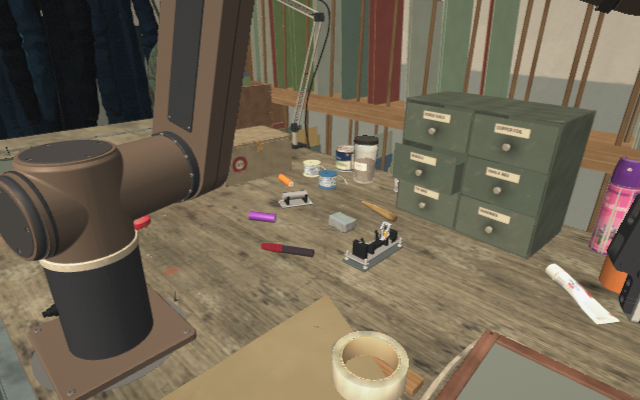

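Top view: candidates are the grey cell in the rest (265,191), the orange cylinder (209,156) and the purple cylinder (272,249). I choose the grey one in the rest. The cradle is at (402,220), the lead weight at (344,200), the fid at (352,146) and the marker at (342,277). Next, one close crop of the rest and cradle.

```bash
python3 - <<'E'
import cv2,numpy as np
t=cv2.imread("pics/top0.png");s=cv2.imread("pics/scene0.png")
f=lambda i,x,y,w,h:cv2.resize(i[y:y+h,x:x+w],(400,300),interpolation=cv2.INTER_CUBIC)
m=np.vstack([np.hstack([f(t,238,166,56,42*1),f(t,362,185,80,60+10)[:300]]),np.hstack([f(s,265,175,60,45),f(s,330,210,88,66)])])
cv2.imwrite("pics/crop1.png",m)
E
```

```text
(no output)
```

View pics/crop1.png

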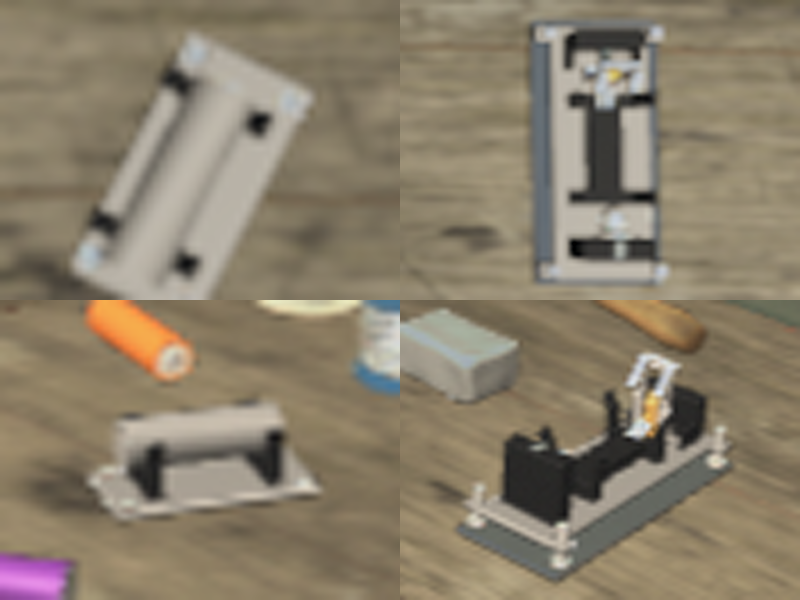

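The crop confirms it: the grey cell lies in the rest, with its axis running lower-left to upper-right. The cradle's catch end (brass blade) is at the top of the image, towards world +x. Next I get rough positions and then look from the wrist.

```bash
cat > h.py <<'E'
from plant import ctrl, optics
import cv2, numpy as np
from scipy.spatial.transform import Rotation as R
def ray(c,uv,z):
    "pixels -> world points on plane z"
    uv=np.atleast_2d(uv).astype(float)
    d=np.c_[uv,np.ones(len(uv))]@np.linalg.inv(c["K"]).T@c["R"]
    o=-c["R"].T@c["t"]
    return o+d*((z-o[2])/d[:,2])[:,None]
def proj(c,X):
    p=(np.atleast_2d(X)@c["R"].T+c["t"])@c["K"].T
    return p[:,:2]/p[:,2:]
def pose(): s=ctrl.get_state(); return np.array(s["eef_pos"]),R.from_quat(s["tcp_rot"]),s
def goal(p,Rm):
    "shift (mm, in present tool axes) and rotvec (deg) to reach pose"
    q,r,s=pose(); return (r.inv().apply(np.array(p)-q)*1000).round(1),np.degrees((r.inv()*R.from_matrix(Rm)).as_rotvec()).round(2)
def down(a):
    "tool down, tool x along world angle a"
    x=np.array([np.cos(a),np.sin(a),0]);z=np.array([0,0,-1.]);return np.c_[x,np.cross(z,x),z]
E
python3 - <<'E'
from h import *
c=optics.read_camera("top")
print("rest",ray(c,[264.9,190],.02))
P=ray(c,[[388.4,190.1],[389.4,250.8],[414,250.8],[414.4,190.8]],.004);print("charger",P,P.mean(0))
w=optics.read_camera("wrist");q,r,s=pose()
print("wrist cam in tool: pos",r.inv().apply(-w["R"].T@w["t"]-q),"axes",(r.as_matrix().T@w["R"].T).round(3).tolist(),w["K"][0,0])
p=ray(c,[264.9,190],.025)[0]
a=np.radians(-24.6)
for k in (a,a+np.pi/2,a-np.pi/2,a+np.pi): print(goal(p+[0,0,.2],down(k)))
E
```

```text
rest [[0.56710307 0.18472067 0.02      ]]
charger [[ 0.57478447 -0.10609413  0.004     ]
 [ 0.43205612 -0.10943895  0.004     ]
 [ 0.43339093 -0.16684659  0.004     ]
 [ 0.57444575 -0.16755779  0.004     ]] [ 0.50366932 -0.13748437  0.004     ]
wrist cam in tool: pos [ 8.22562689e-02  1.80553276e-05 -1.42416237e-01] axes [[0.001, -0.949, -0.316], [1.0, 0.002, -0.001], [0.001, -0.316, 0.949]] 310.1762029509841
(array([ 593.7, -627.1,    6.5]), array([-8.000e-02,  2.000e-02,  4.716e+01]))
(array([ 593.7, -627.1,    6.5]), array([-7.000e-02, -4.000e-02, -4.284e+01]))
(array([ 593.7, -627.1,    6.5]), array([-6.0000e-02,  9.0000e-02,  1.3716e+02]))
(array([ 593.7, -627.1,    6.5]), array([-2.0000e-02, -1.0000e-01, -1.3284e+02]))
```

```bash
python3 - <<'E'
from h import *
print(goal([.50,-.137,.23],down(0)))
E
```

```text
(array([ 409. , -356.2,    1.1]), array([-0.08,  0.  , 22.56]))
```

```bash
python3 -m creep '[{"x":32,"y":-27.4},{"x":32,"y":-27.4},{"x":32,"y":-27.4},{"x":32,"y":-27.4},{"x":32,"y":-27.4},{"x":32,"y":-27.4},{"x":32,"y":-27.4},{"x":32,"y":-27.4},{"x":32,"y":-27.4},{"x":32,"y":-27.4}]' && python3 -m creep '[{"x":30,"y":-27.4},{"x":30,"y":-27.4},{"x":29,"y":-27.4},{"rz":6},{"rz":6},{"rz":6},{"rz":4.6},{},{},{}]'
python3 - <<'E'
from h import *
print(ctrl.get_state()["qpos"])
c=optics.read_camera("wrist");cv2.imwrite("pics/w1.png",c["color"]);np.savez("w1.npz",K=c["K"],R=c["R"],t=c["t"])
E
```

```text
[-1.32696407e+00  2.86853570e-01  1.57759400e+00  3.79767916e-05
  1.27858736e+00 -1.49972458e-01]$[0]: bad value
```

View pics/w1.png

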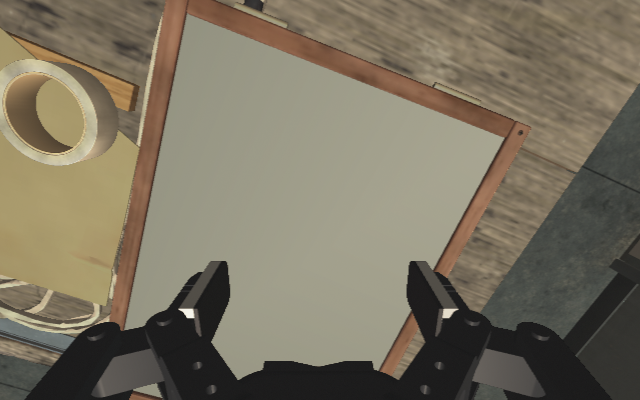

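The image shows only the tray below the start pose, because the arm didn't move. Each row probably needs all seven keys.

```bash
python3 -m creep '[{"x":32,"y":-27.4,"z":0,"rx":0,"ry":0,"rz":0,"grip":1},{"x":32,"y":-27.4,"z":0,"rx":0,"ry":0,"rz":0,"grip":1},{"x":32,"y":-27.4,"z":0,"rx":0,"ry":0,"rz":0,"grip":1},{"x":32,"y":-27.4,"z":0,"rx":0,"ry":0,"rz":0,"grip":1},{"x":32,"y":-27.4,"z":0,"rx":0,"ry":0,"rz":0,"grip":1},{"x":32,"y":-27.4,"z":0,"rx":0,"ry":0,"rz":0,"grip":1},{"x":32,"y":-27.4,"z":0,"rx":0,"ry":0,"rz":0,"grip":1},{"x":32,"y":-27.4,"z":0,"rx":0,"ry":0,"rz":0,"grip":1},{"x":32,"y":-27.4,"z":0,"rx":0,"ry":0,"rz":0,"grip":1},{"x":32,"y":-27.4,"z":0,"rx":0,"ry":0,"rz":0,"grip":1}]' && python3 -m creep '[{"x":30,"y":-27.4,"z":0,"rx":0,"ry":0,"rz":0,"grip":1},{"x":30,"y":-27.4,"z":0,"rx":0,"ry":0,"rz":0,"grip":1},{"x":29,"y":-27.4,"z":0,"rx":0,"ry":0,"rz":0,"grip":1},{"x":0,"y":0,"z":0,"rx":0,"ry":0,"rz":6,"grip":1},{"x":0,"y":0,"z":0,"rx":0,"ry":0,"rz":6,"grip":1},{"x":0,"y":0,"z":0,"rx":0,"ry":0,"rz":6,"grip":1},{"x":0,"y":0,"z":0,"rx":0,"ry":0,"rz":4.6,"grip":1},{"x":0,"y":0,"z":0,"rx":0,"ry":0,"rz":0,"grip":1},{"x":0,"y":0,"z":0,"rx":0,"ry":0,"rz":0,"grip":1},{"x":0,"y":0,"z":0,"rx":0,"ry":0,"rz":0,"grip":1}]'
python3 - <<'E'
from h import *
print(ctrl.get_state()["qpos"])
c=optics.read_camera("wrist");cv2.imwrite("pics/w2.png",c["color"]);np.savez("w2.npz",K=c["K"],R=c["R"],t=c["t"])
E
```

```text
time: 1.08
eef_pos: [0.4478, -0.2497, 0.2315]
tcp_rot: [0.981, 0.195, 0.0, 0.0]
contact_force: [1.6, -0.5, 0.6]
opening: 1.003
finger_force: 0.0
time: 1.92
eef_pos: [0.4979, -0.1416, 0.2313]
tcp_rot: [1.0, 0.001, -0.0, -0.0]
contact_force: [0.8, 0.5, 0.5]
opening: 0.997
finger_force: 0.0
[-4.73276852e-01 -6.42334027e-02  1.95903968e+00  2.44734172e-05
  1.24687136e+00  1.09650172e+00]
```

View pics/w2.png

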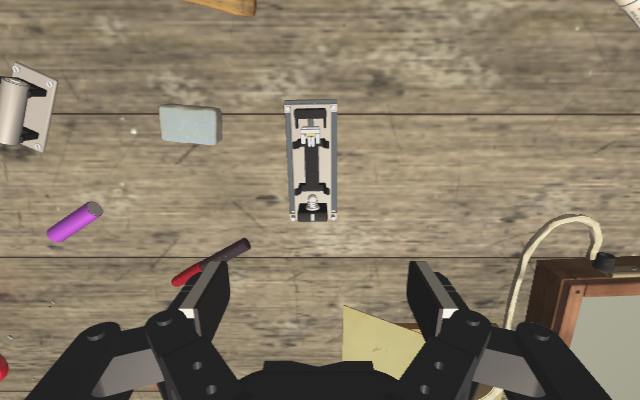

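The wrist view shows the cradle at (312,160), upright in the image: catch end at the top (v≈100), spring end at the bottom (v≈220). I'll measure the base-plate edges from an enlarged crop.

```bash
python3 - <<'E'
import cv2
t=cv2.imread("pics/w2.png")
cv2.imwrite("pics/crop2.png",cv2.resize(t[90:230,245:380],None,fx=4.28,fy=4.28,interpolation=cv2.INTER_CUBIC))
E
```

```text
(no output)
```

View pics/crop2.png

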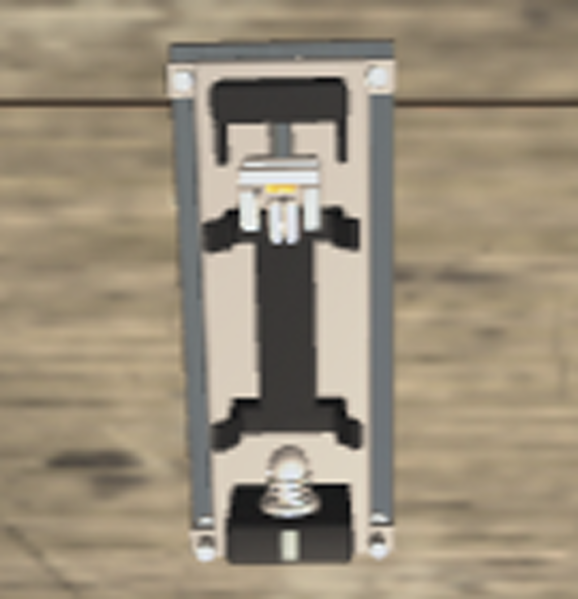

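```bash
python3 - <<'E'
from h import *
c=dict(np.load("w2.npz"));f=lambda a:np.array(a)/4.28+[245,90]
P=ray(c,f([[170,44],[393,41],[190,525],[392,525]]),.004);print(P.round(4))
w=np.linalg.norm(P[0]-P[1]);mt=(P[0]+P[1])/2;mb=(P[2]+P[3])/2;u=(mt-mb)/np.linalg.norm(mt-mb)
print(w,mt,mb,"yaw",np.degrees(np.arctan2(u[1],u[0])),"origin",mt-.072*u, "edge yaw",[np.degrees(np.arctan2(*(P[i]-P[j])[[1,0]])) for i,j in((0,2),(1,3))], np.degrees(np.arctan2(*(P[0]-P[1])[[1,0]]))-90)
o=mt-.072*u
n=np.array([-u[1],u[0],0])
# deck features: housing top (z48) edges x -47..-59; plunger tip (-30, z35); prong lip 28.7 z45.7
for nm,px,x,z in(("housing front",(290,487),-47,.048),("housing back",(290,562),-59,.01),("tip",(289,446),-30,.036),("lip",(285,243),28.7,.046),("spine mid L",(256,330),0,.024),("spine mid R",(317,330),0,.024)):
    print(nm,x,[(((ray(c,f([px]),z+d)[0]-o)@u*1e3).round(1),((ray(c,f([px]),z+d)[0]-o)@n*1e3).round(1)) for d in(-.005,0,.005)])
E
```

```text
[[ 0.5776 -0.1034  0.004 ]
 [ 0.5785 -0.1625  0.004 ]
 [ 0.4416 -0.1051  0.004 ]
 [ 0.4417 -0.1651  0.004 ]]
0.05907281615790729 [ 0.57800594 -0.13294377  0.004     ] [ 0.44165391 -0.13511484  0.004     ] yaw 0.9122152481212403 origin [ 0.50601507 -0.13409005  0.004     ] edge yaw [np.float64(0.703720748257997), np.float64(1.1195634313884915)] 0.8673645871147073
housing front -47 [(np.float64(-39.1), np.float64(-0.8)), (np.float64(-37.4), np.float64(-0.9)), (np.float64(-35.7), np.float64(-1.0))]
housing back -59 [(np.float64(-75.8), np.float64(0.5)), (np.float64(-73.8), np.float64(0.4)), (np.float64(-71.7), np.float64(0.3))]
tip -30 [(np.float64(-31.5), np.float64(-0.5)), (np.float64(-30.0), np.float64(-0.6)), (np.float64(-28.4), np.float64(-0.7))]
lip 28.7 [(np.float64(24.6), np.float64(-0.7)), (np.float64(25.4), np.float64(-0.8)), (np.float64(26.1), np.float64(-1.0))]
spine mid L 0 [(np.float64(-2.1), np.float64(8.1)), (np.float64(-1.0), np.float64(7.9)), (np.float64(0.1), np.float64(7.7))]
spine mid R 0 [(np.float64(-2.3), np.float64(-8.5)), (np.float64(-1.2), np.float64(-8.5)), (np.float64(-0.2), np.float64(-8.5))]
```

```bash
python3 -m creep '[{"x":6.5,"y":-33,"z":0,"rx":0,"ry":0,"rz":2.5,"grip":1},{"x":7.9,"y":-32.6,"z":0,"rx":0,"ry":0,"rz":2.5,"grip":1},{"x":9.3,"y":-32.3,"z":0,"rx":0,"ry":0,"rz":2.5,"grip":1},{"x":10.7,"y":-31.9,"z":0,"rx":0,"ry":0,"rz":2.5,"grip":1},{"x":12.1,"y":-31.3,"z":0,"rx":0,"ry":0,"rz":2.5,"grip":1},{"x":13.5,"y":-30.8,"z":0,"rx":0,"ry":0,"rz":2.5,"grip":1},{"x":14.8,"y":-30.2,"z":0,"rx":0,"ry":0,"rz":2.5,"grip":1},{"x":16.1,"y":-29.5,"z":0,"rx":0,"ry":0,"rz":2.5,"grip":1},{"x":17.4,"y":-28.8,"z":0,"rx":0,"ry":0,"rz":2.5,"grip":1},{"x":18.6,"y":-28,"z":0,"rx":0,"ry":0,"rz":2.1,"grip":1}]'
python3 - <<'E'
from h import *
print(ctrl.get_state()["qpos"])
c=optics.read_camera("wrist");cv2.imwrite("pics/w3.png",c["color"]);np.savez("w3.npz",K=c["K"],R=c["R"],t=c["t"])
u,v=proj(c,[.567,.185,.025])[0].astype(int);print(u,v)
x0,y0=max(0,u-70),max(0,v-70);print(x0,y0)
cv2.imwrite("pics/crop3.png",cv2.resize(c["color"][y0:y0+140,x0:x0+140],None,fx=4,fy=4,interpolation=cv2.INTER_CUBIC))
E
```

```text
time: 2.8
eef_pos: [0.6792, 0.1312, 0.2311]
tcp_rot: [0.977, -0.213, -0.0, -0.0]
contact_force: [1.1, -0.3, -0.1]
opening: 1.002
finger_force: 0.0
[4.43830820e-02 3.22903647e-01 1.53147740e+00 1.24964910e-04
 1.28754785e+00 2.04529351e+00]
316 268
246 198
```

View pics/crop3.png

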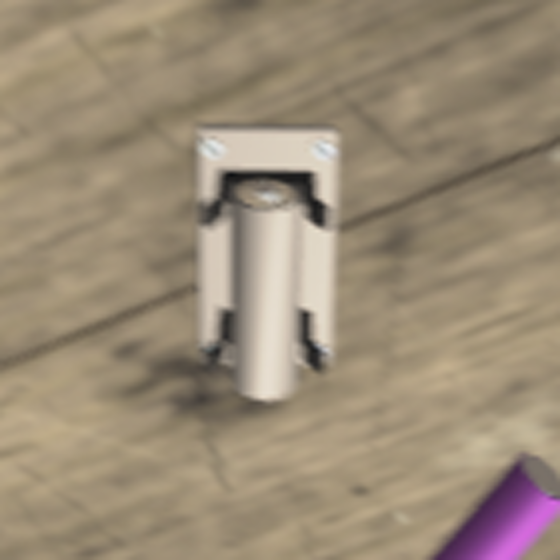

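The crop shows the grey cell with its button at (265,195 in crop), towards tool +x, so cell x lies along tool x. The flat end is at about (267,402).

```bash
python3 - <<'E'
from h import *
c=dict(np.load("w3.npz"));f=lambda a:np.array(a)/4+[246,198]
m=ray(c,f([[267,250],[269.5,380]]),.025);d=m[0]-m[1];d/=np.linalg.norm(d);a=np.arctan2(d[1],d[0]);print("axis yaw",np.degrees(a),m)
P=ray(c,f([[198,127],[339,130]]),.005);n=P[1]-P[0];print("rest corners",P,"yaw",np.degrees(np.arctan2(n[1],n[0]))+90, "origin by plate",P.mean(0)-.045*d, np.linalg.norm(n))
b=ray(c,f([[266,196]]),.025)[0];fl=ray(c,f([[268,402]]),.036)[0]
print("button",b,"centre",b-.035*d,"flat",fl,"centre",fl+.034*d)
E
```

```text
axis yaw -23.88696121140943 [[0.57912128 0.18486038 0.025     ]
 [0.53509871 0.20435651 0.025     ]]
rest corners [[0.61898397 0.19132957 0.005     ]
 [0.59907797 0.15029374 0.005     ]] yaw -25.877493759351125 origin by plate [0.56788539 0.18903366 0.005     ] 0.045609076130155045
button [0.5964491  0.17717335 0.025     ] centre [0.56444699 0.19134602 0.025     ] flat [0.53471563 0.20489042 0.036     ] centre [0.5658034  0.19112268 0.036     ]
```

```bash
python3 - <<'E'
from h import *
print(goal([.566,.190,.10],down(np.radians(-24.5))))
E
```

```text
(array([-130. ,   -1.9,  129.5]), array([-0.2 , -0.08, -0.15]))
```

```bash
python3 -m creep '[{"x":-18,"y":0,"z":10,"rx":0,"ry":0,"rz":0,"grip":1},{"x":-18,"y":-1,"z":15,"rx":0,"ry":0,"rz":0,"grip":1},{"x":-18,"y":-0.5,"z":20,"rx":0,"ry":0,"rz":0,"grip":1},{"x":-18,"y":-0.5,"z":20,"rx":0,"ry":0,"rz":0,"grip":1},{"x":-18,"y":0,"z":20,"rx":0,"ry":0,"rz":0,"grip":1},{"x":-18,"y":0,"z":20,"rx":0,"ry":0,"rz":0,"grip":1},{"x":-12,"y":0,"z":15,"rx":0,"ry":0,"rz":0,"grip":1},{"x":-10,"y":0,"z":9,"rx":0,"ry":0,"rz":0,"grip":1},{"x":0,"y":0,"z":0,"rx":0,"ry":0,"rz":0,"grip":1},{"x":0,"y":0,"z":0,"rx":0,"ry":0,"rz":0,"grip":1}]'
python3 - <<'E'
from h import *
print(ctrl.get_state()["qpos"])
c=optics.read_camera("wrist");np.savez("w4.npz",K=c["K"],R=c["R"],t=c["t"])
d=np.array([np.cos(np.radians(-24.5)),np.sin(np.radians(-24.5)),0]);o=np.array([.566,.19,.025])
im=c["color"].copy()
for X in (o-.034*d,o,o+.036*d):
    p=proj(c,X)[0];print(p);cv2.drawMarker(im,tuple(int(k) for k in p),(0,0,255),0,6)
u,v=proj(c,o)[0].astype(int);u0,v0=u-80,max(0,min(v-80,240))
print(u0,v0);cv2.imwrite("pics/crop4.png",cv2.resize(im[v0:v0+160,u0:u0+160],None,fx=3.5,fy=3.5,interpolation=cv2.INTER_CUBIC))
E
```

```text
time: 3.68
eef_pos: [0.5612, 0.1855, 0.1024]
tcp_rot: [0.977, -0.213, 0.0, 0.0]
contact_force: [-0.2, 0.0, 0.1]
opening: 1.001
finger_force: 0.0
[ 1.47792400e-01  2.42344265e-01  1.88227505e+00 -2.23226923e-04
  1.01686061e+00  2.14788114e+00]
[311.00620056 249.64609552]
[310.68086145 209.10783724]
[310.30208664 161.91132606]
230 129
```

View pics/crop4.png

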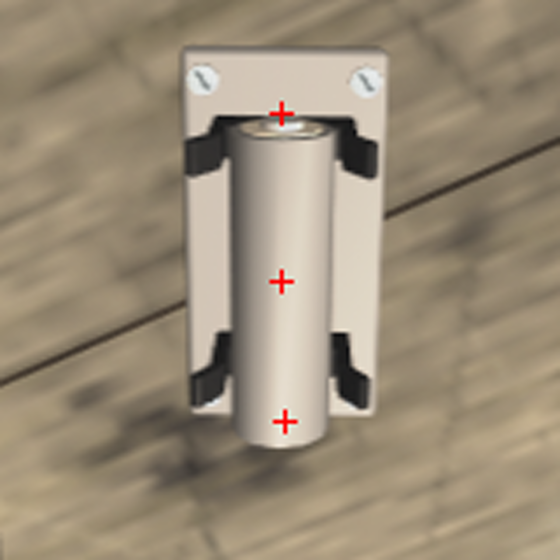

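```bash
python3 - <<'E'
from h import *
c=dict(np.load("w4.npz"));f=lambda a:np.array(a)/3.5+[230,129]
d=np.array([np.cos(np.radians(-24.5)),np.sin(np.radians(-24.5)),0])
b=ray(c,f([[283,126]]),.025)[0];fl=ray(c,f([[280,446]]),.036)[0]
m=ray(c,f([[281,200],[280.5,400]]),.025);e=m[0]-m[1];print(np.degrees(np.arctan2(e[1],e[0])))
P=ray(c,f([[182,48],[388,55]]),.005);print(P.mean(0)-.045*d)
print(b-.0355*d,fl+.034*d,m.mean(0))
o=((b-.0355*d)+(fl+.034*d))/2;print(o,goal([o[0],o[1],.009],down(np.radians(-24.5))))
E
```

```text
-25.093806020761082
[0.56687029 0.18905897 0.005     ]
[0.56425072 0.19037768 0.025     ] [0.56619602 0.19048652 0.036     ] [0.56138966 0.19253598 0.025     ]
[0.56522337 0.1904321  0.0305    ] (array([ 0.3, -5.6, 94.5]), array([-0.07, -0.12, -0.12]))
```

```bash
python3 -m creep '[{"x":0.3,"y":-2,"z":8,"rx":0,"ry":0,"rz":0,"grip":0.7},{"x":0,"y":-2,"z":14,"rx":0,"ry":0,"rz":0,"grip":0.7},{"x":0,"y":-1.6,"z":16,"rx":0,"ry":0,"rz":0,"grip":0.7},{"x":0,"y":0,"z":16,"rx":0,"ry":0,"rz":0,"grip":0.7},{"x":0,"y":0,"z":14,"rx":0,"ry":0,"rz":0,"grip":0.7},{"x":0,"y":0,"z":10,"rx":0,"ry":0,"rz":0,"grip":0.7},{"x":0,"y":0,"z":6,"rx":0,"ry":0,"rz":0,"grip":0.7},{"x":0,"y":0,"z":4,"rx":0,"ry":0,"rz":0,"grip":0.7},{"x":0,"y":0,"z":2,"rx":0,"ry":0,"rz":0,"grip":0.7},{"x":0,"y":0,"z":1,"rx":0,"ry":0,"rz":0,"grip":0.7}]' 40
python3 - <<'E'
from h import *
print(goal([.5652,.1904,.009],down(np.radians(-24.5))))
E
```

```text
time: 4.57
eef_pos: [0.5641, 0.1905, 0.0115]
tcp_rot: [0.977, -0.213, 0.0, -0.0]
contact_force: [-0.4, 0.5, -0.1]
opening: 0.7
finger_force: 0.0
(array([ 1. , -0.3,  2.5]), array([-0.02, -0.03, -0.14]))
```

```bash
python3 -m creep '[{"x":0.5,"y":0,"z":1,"rx":0,"ry":0,"rz":0,"grip":0.7},{"x":0.5,"y":0,"z":0.5,"rx":0,"ry":0,"rz":0,"grip":0.5},{"x":0,"y":0,"z":0,"rx":0,"ry":0,"rz":0,"grip":0.4},{"x":0,"y":0,"z":0,"rx":0,"ry":0,"rz":0,"grip":0.3},{"x":0,"y":0,"z":0,"rx":0,"ry":0,"rz":0,"grip":0.2},{"x":0,"y":0,"z":0,"rx":0,"ry":0,"rz":0,"grip":0.1},{"x":0,"y":0,"z":0,"rx":0,"ry":0,"rz":0,"grip":0},{"x":0,"y":0,"z":0,"rx":0,"ry":0,"rz":0,"grip":0},{"x":0,"y":0,"z":0,"rx":0,"ry":0,"rz":0,"grip":0},{"x":0,"y":0,"z":0,"rx":0,"ry":0,"rz":0,"grip":0}]' 40
python3 - <<'E'
from h import *
s=ctrl.get_state();print(s["qpos"],s["wrist_torque"])
E
```

```text
time: 5.4
eef_pos: [0.565, 0.1901, 0.0104]
tcp_rot: [0.977, -0.213, 0.0, -0.0]
contact_force: [0.4, 0.1, 4.5]
opening: 0.242
finger_force: 39.2
[1.54534818e-01 3.89384185e-01 1.89543455e+00 1.41328024e-05
 8.56096566e-01 2.15533068e+00] [-0.0152121   0.13002858 -0.07563246]
```

```bash
python3 -m creep '[{"x":0,"y":0,"z":-3,"rx":0,"ry":0,"rz":0,"grip":0},{"x":0,"y":0,"z":-8,"rx":0,"ry":0,"rz":0,"grip":0},{"x":0,"y":0,"z":-15,"rx":0,"ry":0,"rz":0,"grip":0},{"x":0,"y":0,"z":-20,"rx":0,"ry":0,"rz":0,"grip":0},{"x":0,"y":0,"z":-20,"rx":0,"ry":0,"rz":0,"grip":0},{"x":0,"y":0,"z":-20,"rx":0,"ry":0,"rz":0,"grip":0},{"x":0,"y":0,"z":-20,"rx":0,"ry":0,"rz":0,"grip":0},{"x":0,"y":0,"z":-14,"rx":0,"ry":0,"rz":0,"grip":0},{"x":0,"y":0,"z":0,"rx":0,"ry":0,"rz":0,"grip":0},{"x":0,"y":0,"z":0,"rx":0,"ry":0,"rz":0,"grip":0}]'
python3 - <<'E'
from h import *
from scipy.optimize import least_squares
q,r,s=pose();print(s["qpos"],q,"F",s["contact_force"],"held",s["opening"])
# rough planar fit: r = a2 sin(q2) + a3 sin(q2+q3) (+off), tool down ; z = h + a2 cos q2 + a3 cos(q2+q3)
D=[((.25886,-.62268,.22995),.28715,1.57818),((.4979,-.1416,.2313),-.06423,1.95904),((.6792,.1312,.2311),.3229,1.53148),((.5612,.1855,.1024),.24234,1.88228),((.565,.1901,.0104),.38938,1.89543),(tuple(q),s["qpos"][1],s["qpos"][2])]
def res(p):
    o=[]
    for P,a,b in D:
        rr=np.sqrt(P[0]**2+P[1]**2-.101**2)
        o+=[p[0]*np.sin(a)+p[1]*np.sin(a+b)+p[3]*np.cos(a+b)+p[4]-rr, p[2]+p[0]*np.cos(a)+p[1]*np.cos(a+b)-p[3]*np.sin(a+b)-P[2]]
    return o
k=least_squares(res,[.4,.4,.1,0,0]);print(k.x,np.abs(k.fun).max())
E
```

```text
time: 6.23
eef_pos: [0.5649, 0.1901, 0.1306]
tcp_rot: [0.977, -0.213, 0.001, -0.0]
contact_force: [-1.3, -0.4, -0.5]
opening: 0.24
finger_force: 39.1
[ 1.54564737e-01  2.15771300e-01  1.85625344e+00 -5.63742226e-06
  1.06775128e+00  2.15532251e+00] [0.56494277 0.19013844 0.13057379] F [-1.26308114 -0.40613538 -0.53545661] held 0.24023738095108804
[ 4.42219729e-01  5.71812145e-01 -9.67555657e-03  1.93320231e-02
  2.28365180e-04] 0.0003681596434622625
```

```bash
python3 - <<'E'
from h import *
q,r,s=pose();t=np.array([.506,-.134,.16]);d=(t-q)*100
for i in range(10):
    a=np.radians(-24.55+2.545*i);print((d[0]*np.cos(a)+d[1]*np.sin(a)).round(1),(d[0]*np.sin(a)-d[1]*np.cos(a)).round(1),-d[2].round(1))
E
```

```text
8.1 31.9 -2.9
6.7 32.3 -2.9
5.2 32.5 -2.9
3.8 32.7 -2.9
2.3 32.9 -2.9
0.9 32.9 -2.9
-0.6 32.9 -2.9
-2.1 32.9 -2.9
-3.5 32.8 -2.9
-5.0 32.6 -2.9
```

```bash
python3 -m creep '[{"x":8.1,"y":31.9,"z":-3,"rx":0,"ry":0,"rz":-2.55,"grip":0},{"x":6.7,"y":32.3,"z":-3,"rx":0,"ry":0,"rz":-2.55,"grip":0},{"x":5.2,"y":32.5,"z":-3,"rx":0,"ry":0,"rz":-2.55,"grip":0},{"x":3.8,"y":32.7,"z":-3,"rx":0,"ry":0,"rz":-2.55,"grip":0},{"x":2.3,"y":32.9,"z":-3,"rx":0,"ry":0,"rz":-2.55,"grip":0},{"x":0.9,"y":32.9,"z":-3,"rx":0,"ry":0,"rz":-2.55,"grip":0},{"x":-0.6,"y":32.9,"z":-3,"rx":0,"ry":0,"rz":-2.55,"grip":0},{"x":-2.1,"y":32.9,"z":-3,"rx":0,"ry":0,"rz":-2.55,"grip":0},{"x":-3.5,"y":32.8,"z":-3,"rx":0,"ry":0,"rz":-2.55,"grip":0},{"x":-5,"y":32.6,"z":-3,"rx":0,"ry":0,"rz":-2.55,"grip":0}]' && python3 -m creep '[{"x":0,"y":0,"z":0,"rx":0,"ry":4,"rz":0,"grip":0},{"x":0,"y":0,"z":0,"rx":0,"ry":4,"rz":0,"grip":0},{"x":0,"y":0,"z":0,"rx":0,"ry":4,"rz":0,"grip":0},{"x":0,"y":0,"z":0,"rx":0,"ry":4,"rz":0,"grip":0},{"x":0,"y":0,"z":0,"rx":0,"ry":4,"rz":0,"grip":0},{"x":0,"y":0,"z":0,"rx":0,"ry":4,"rz":0,"grip":0},{"x":0,"y":0,"z":0,"rx":0,"ry":4,"rz":0,"grip":0},{"x":0,"y":0,"z":0,"rx":0,"ry":4,"rz":0,"grip":0},{"x":0,"y":0,"z":0,"rx":0,"ry":0,"rz":0,"grip":0},{"x":0,"y":0,"z":0,"rx":0,"ry":0,"rz":0,"grip":0}]'
python3 - <<'E'
from h import *
q,r,s=pose();print(s["qpos"],q,"x",r.as_matrix()[:,0],"z",r.as_matrix()[:,2],s["contact_force"],s["wrist_torque"])
a,b=s["qpos"][1],s["qpos"][2]
w=np.array([.4422*np.sin(a)+.5718*np.sin(a+b)+.0193*np.cos(a+b),.4422*np.cos(a)+.5718*np.cos(a+b)-.0193*np.sin(a+b)]);print("wrist r,z above shoulder",w)
# z: H + wz - L*cos = q.z ; H=L-.0097
cz=-r.as_matrix()[2,2];print("L",(w[1]-.0097-q[2])/(cz-1))
E
```

```text
time: 7.07
eef_pos: [0.5035, -0.1349, 0.1579]
tcp_rot: [1.0, 0.009, -0.002, -0.001]
contact_force: [0.6, -0.3, -0.6]
opening: 0.241
finger_force: 39.2
time: 7.9
eef_pos: [0.5037, -0.1334, 0.1576]
tcp_rot: [0.962, 0.006, 0.273, -0.003]
contact_force: [-0.1, 0.8, -0.4]
opening: 0.245
finger_force: 39.3
[-0.60671999 -0.23639602  2.32510283  0.52772901  0.65698432  0.59279273] [ 0.50368266 -0.13343037  0.15763681] x [0.85039143 0.01083788 0.52603894] z [ 0.52596106  0.00932101 -0.85045757] [-0.08054045  0.75078433 -0.38175267] [-0.08008223  0.23498405 -0.03830195]
wrist r,z above shoulder [0.3836934  0.13005419]
L 0.24931131771949244
```

```bash
cat >> h.py <<'E'
O=np.array([.506,-.134,0]);YAW=np.radians(.9);A=R.from_euler("z",YAW);OFF=np.array([0,0,-.0146]);
def cell(off=OFF):
    "cell axis, flat end, button tip in charger frame (mm) by the grip"
    q,r,s=pose();c=A.inv().apply(q+r.apply(off)-O)*1000;x=A.inv().apply(r.apply([1,0,0]))
    return x,c-34*x,c+36*x
def plan(fx,fz,tilt,off=OFF):
    "tool shift and turn that puts flat end at (fx,0,fz) mm, tilt deg"
    t=np.radians(tilt);M=A.as_matrix()@np.c_[[np.cos(t),0,np.sin(t)],[0,-1,0],[np.sin(t),0,-np.cos(t)]]
    c=np.array([fx,0,fz])/1000+.034*np.array([np.cos(t),0,np.sin(t)])
    return goal(O+A.apply(c)-M@off,M)
def rep():
    s=pose()[2];x,f,b=cell();F=A.inv().apply(s["contact_force"])
    print("t %.2f tilt %.1f yaw %.1f flat"%(s["time"],np.degrees(np.arcsin(x[2])),np.degrees(x[1])),f.round(1),"btn",b.round(1),"F",F.round(1),"T",np.round(s["wrist_torque"],2),"open %.3f"%s["opening"])
E
python3 - <<'E'
from h import *
rep();print(plan(-27,48,32))
E
```

```text
t 7.90 tilt 31.7 yaw -0.1 flat [-38.9   0.7 152.2] btn [ 20.6   0.5 189. ] F [-0.1  0.8 -0.4] T [-0.08  0.23 -0.04] open 0.245
(array([-44.6,   0.8,  94.7]), array([-0.06,  0.26, -0.14]))
```

```bash
python3 -m creep '[{"x":-3,"y":0.1,"z":6,"rx":0,"ry":0,"rz":0,"grip":0},{"x":-6,"y":0.1,"z":13,"rx":0,"ry":0.3,"rz":0,"grip":0},{"x":-7,"y":0.2,"z":15,"rx":0,"ry":0,"rz":0,"grip":0},{"x":-7,"y":0.2,"z":15,"rx":0,"ry":0,"rz":0,"grip":0},{"x":-7,"y":0.2,"z":15,"rx":0,"ry":0,"rz":0,"grip":0},{"x":-6,"y":0,"z":13,"rx":0,"ry":0,"rz":0,"grip":0},{"x":-5,"y":0,"z":10,"rx":0,"ry":0,"rz":0,"grip":0},{"x":-3.6,"y":0,"z":7.7,"rx":0,"ry":0,"rz":0,"grip":0},{"x":0,"y":0,"z":0,"rx":0,"ry":0,"rz":0,"grip":0},{"x":0,"y":0,"z":0,"rx":0,"ry":0,"rz":0,"grip":0}]'
python3 - <<'E'
from h import *
rep();print(plan(-27,48,32))
c=optics.read_camera("wrist");np.savez("w5.npz",K=c["K"],R=c["R"],t=c["t"]);cv2.imwrite("pics/w5.png",c["color"])
s=optics.read_camera("scene");np.savez("s5.npz",K=s["K"],R=s["R"],t=s["t"]);cv2.imwrite("pics/s5.png",s["color"])
x,f,b=cell()
for n,p in(("btn",b),("flat",f),("Z",np.array([0,0,24.]))):
    X=O+A.apply(p/1000);print(n,proj(c,X),proj(s,X))
v=np.hstack([cv2.resize(c["color"][100:400,200:440],(400,500)),cv2.resize(s["color"][185:285,330:410],(400,500),interpolation=cv2.INTER_CUBIC)])
cv2.imwrite("pics/v5.png",v)
E
```

```text
time: 8.73
eef_pos: [0.5182, -0.1343, 0.0552]
tcp_rot: [0.961, 0.007, 0.277, -0.003]
contact_force: [-0.4, -0.1, -1.3]
opening: 0.241
finger_force: 39.3
t 8.73 tilt 32.2 yaw -0.0 flat [-24.3  -0.5  49.4] btn [34.9 -0.6 86.7] F [-0.4 -0.1 -1.3] T [-0.06  0.31 -0.02] open 0.241
(array([-3.1, -0.5, -0.1]), array([-0.05, -0.2 , -0.03]))
btn [[319.77751856 207.66788832]] [[385.57265819 212.8111663 ]]
flat [[319.47940857 338.09808928]] [[368.00243372 237.08746518]]
Z [[317.6749391 287.5142242]] [[373.41282256 243.91602222]]
```

View pics/v5.png

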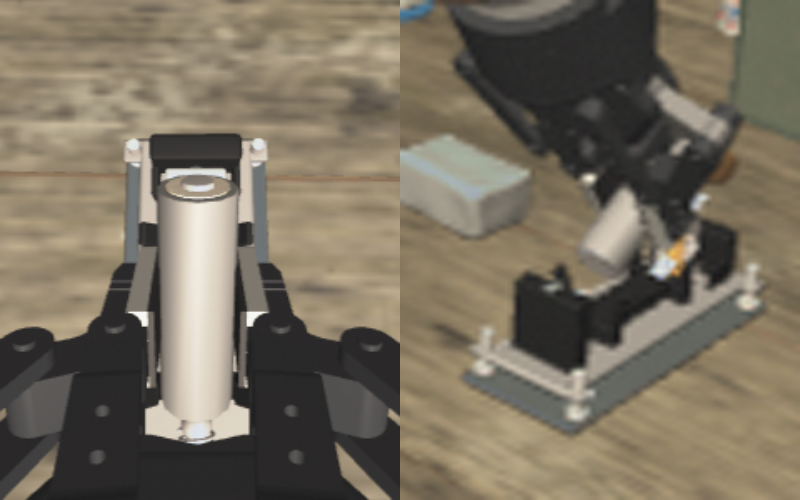

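Left (wrist): the button is at (198,183) and the plunger at (197,428), so the cell lines up with the cradle to about 0.5 mm. Right (scene): the flat end hovers just in front of the plunger, and everything is clear. Next I correct and feel downwards in small steps.

```bash
python3 - <<'E'
from h import *
print(plan(-28,42,32))
E
python3 -m creep '[{"x":-1,"y":-0.2,"z":0,"rx":0,"ry":0,"rz":0,"grip":0},{"x":-1,"y":-0.3,"z":0.5,"rx":0,"ry":0,"rz":0,"grip":0},{"x":-1,"y":0,"z":0.5,"rx":0,"ry":0,"rz":0,"grip":0},{"x":-1,"y":0,"z":0.7,"rx":0,"ry":0,"rz":0,"grip":0},{"x":-1,"y":0,"z":0.7,"rx":0,"ry":0,"rz":0,"grip":0},{"x":-0.7,"y":0,"z":0.7,"rx":0,"ry":0,"rz":0,"grip":0},{"x":-0.5,"y":0,"z":0.7,"rx":0,"ry":0,"rz":0,"grip":0},{"x":-0.3,"y":0,"z":0.5,"rx":0,"ry":0,"rz":0,"grip":0},{"x":0,"y":0,"z":0,"rx":0,"ry":0,"rz":0,"grip":0},{"x":0,"y":0,"z":0,"rx":0,"ry":0,"rz":0,"grip":0}]' 60
python3 - <<'E'
from h import *
rep();print(plan(-28,40,32))
E
```

```text
(array([-8.2, -1. ,  5.2]), array([ 0.03, -0.33,  0.01]))
time: 9.67
eef_pos: [0.5148, -0.1342, 0.0488]
tcp_rot: [0.961, 0.007, 0.278, -0.002]
contact_force: [-0.4, -0.6, -0.0]
opening: 0.237
finger_force: 59.3
t 9.67 tilt 32.3 yaw -0.0 flat [-27.7  -0.3  43. ] btn [31.4 -0.3 80.4] F [-0.4 -0.6 -0. ] T [-0.02  0.3  -0.03] open 0.237
(array([-1.9, -0.3,  2.5]), array([ 0.02, -0.29, -0.03]))
```

```bash
python3 -m creep '[{"x":-0.3,"y":0,"z":0.5,"rx":0,"ry":0,"rz":0,"grip":0},{"x":-0.3,"y":-0.2,"z":0.5,"rx":0,"ry":0,"rz":0,"grip":0},{"x":-0.3,"y":0,"z":0.5,"rx":0,"ry":0,"rz":0,"grip":0},{"x":-0.3,"y":0,"z":0.5,"rx":0,"ry":0,"rz":0,"grip":0},{"x":-0.3,"y":0,"z":0.5,"rx":0,"ry":0,"rz":0,"grip":0},{"x":-0.3,"y":0,"z":0.5,"rx":0,"ry":0,"rz":0,"grip":0},{"x":-0.3,"y":0,"z":0.4,"rx":0,"ry":0,"rz":0,"grip":0},{"x":0,"y":0,"z":0,"rx":0,"ry":0,"rz":0,"grip":0},{"x":0,"y":0,"z":0,"rx":0,"ry":0,"rz":0,"grip":0},{"x":0,"y":0,"z":0,"rx":0,"ry":0,"rz":0,"grip":0}]'
python3 - <<'E'
from h import *
rep()
E
python3 -m creep '[{"x":-0.15,"y":0,"z":0.25,"rx":0,"ry":0,"rz":0,"grip":0},{"x":-0.15,"y":0,"z":0.25,"rx":0,"ry":0,"rz":0,"grip":0},{"x":-0.15,"y":0,"z":0.25,"rx":0,"ry":0,"rz":0,"grip":0},{"x":-0.15,"y":0,"z":0.25,"rx":0,"ry":0,"rz":0,"grip":0},{"x":-0.15,"y":0,"z":0.25,"rx":0,"ry":0,"rz":0,"grip":0},{"x":-0.15,"y":0,"z":0.25,"rx":0,"ry":0,"rz":0,"grip":0},{"x":0,"y":0,"z":0,"rx":0,"ry":0,"rz":0,"grip":0},{"x":0,"y":0,"z":0,"rx":0,"ry":0,"rz":0,"grip":0},{"x":0,"y":0,"z":0,"rx":0,"ry":0,"rz":0,"grip":0},{"x":0,"y":0,"z":0,"rx":0,"ry":0,"rz":0,"grip":0}]'
python3 - <<'E'
from h import *
rep()
E
```

```text
time: 10.5
eef_pos: [0.5149, -0.134, 0.0449]
tcp_rot: [0.961, 0.007, 0.278, -0.002]
contact_force: [-0.7, 0.2, 0.1]
opening: 0.234
finger_force: 59.3
t 10.50 tilt 32.3 yaw -0.0 flat [-27.7  -0.1  39. ] btn [31.5 -0.1 76.4] F [-0.7  0.2  0.1] T [-0.02  0.28 -0.  ] open 0.234
time: 11.33
eef_pos: [0.5149, -0.1339, 0.0431]
tcp_rot: [0.961, 0.007, 0.278, -0.002]
contact_force: [-0.6, -0.6, -0.6]
opening: 0.233
finger_force: 59.3
t 11.33 tilt 32.3 yaw -0.0 flat [-27.6  -0.1  37.3] btn [31.5 -0.1 74.7] F [-0.6 -0.5 -0.6] T [-0.01  0.3  -0.02] open 0.233
```

```bash
python3 -m creep '[{"x":-0.15,"y":0,"z":0.25,"rx":0,"ry":0,"rz":0,"grip":0},{"x":-0.15,"y":0,"z":0.25,"rx":0,"ry":0,"rz":0,"grip":0},{"x":-0.15,"y":0,"z":0.25,"rx":0,"ry":0,"rz":0,"grip":0},{"x":-0.15,"y":0,"z":0.25,"rx":0,"ry":0,"rz":0,"grip":0},{"x":-0.15,"y":0,"z":0.25,"rx":0,"ry":0,"rz":0,"grip":0},{"x":-0.15,"y":0,"z":0.25,"rx":0,"ry":0,"rz":0,"grip":0},{"x":0,"y":0,"z":0,"rx":0,"ry":0,"rz":0,"grip":0},{"x":0,"y":0,"z":0,"rx":0,"ry":0,"rz":0,"grip":0},{"x":0,"y":0,"z":0,"rx":0,"ry":0,"rz":0,"grip":0},{"x":0,"y":0,"z":0,"rx":0,"ry":0,"rz":0,"grip":0}]' >/dev/null
python3 - <<'E'
from h import *
rep()
E
```

```text
t 12.17 tilt 32.3 yaw -0.0 flat [-27.6  -0.1  35.5] btn [31.6 -0.1 72.9] F [ 0.4  0.3 -0.3] T [0.05 0.3  0.01] open 0.232
```

```bash
python3 -m creep '[{"x":-0.15,"y":0,"z":0.25,"rx":0,"ry":0,"rz":0,"grip":0},{"x":-0.15,"y":0,"z":0.25,"rx":0,"ry":0,"rz":0,"grip":0},{"x":-0.15,"y":0,"z":0.25,"rx":0,"ry":0,"rz":0,"grip":0},{"x":-0.15,"y":0,"z":0.25,"rx":0,"ry":0,"rz":0,"grip":0},{"x":-0.15,"y":0,"z":0.25,"rx":0,"ry":0,"rz":0,"grip":0},{"x":-0.15,"y":0,"z":0.25,"rx":0,"ry":0,"rz":0,"grip":0},{"x":0,"y":0,"z":0,"rx":0,"ry":0,"rz":0,"grip":0},{"x":0,"y":0,"z":0,"rx":0,"ry":0,"rz":0,"grip":0},{"x":0,"y":0,"z":0,"rx":0,"ry":0,"rz":0,"grip":0},{"x":0,"y":0,"z":0,"rx":0,"ry":0,"rz":0,"grip":0}]' >/dev/null
python3 - <<'E'
from h import *
rep()
E
```

```text
t 13.00 tilt 32.3 yaw -0.0 flat [-27.2  -0.2  34.1] btn [31.9 -0.2 71.6] F [ 0.  -0.1  4.3] T [0.12 0.05 0.04] open 0.234
```

```bash
python3 -m creep '[{"x":0.3,"y":0,"z":-0.4,"rx":0,"ry":0,"rz":0,"grip":0},{"x":-0.8,"y":0,"z":-0.5,"rx":0,"ry":0,"rz":0,"grip":0},{"x":-0.8,"y":0,"z":-0.5,"rx":0,"ry":0,"rz":0,"grip":0},{"x":-0.8,"y":0,"z":-0.5,"rx":0,"ry":0,"rz":0,"grip":0},{"x":-0.8,"y":0,"z":-0.5,"rx":0,"ry":0,"rz":0,"grip":0},{"x":-0.8,"y":0,"z":-0.5,"rx":0,"ry":0,"rz":0,"grip":0},{"x":-0.8,"y":0,"z":-0.5,"rx":0,"ry":0,"rz":0,"grip":0},{"x":0,"y":0,"z":0,"rx":0,"ry":0,"rz":0,"grip":0},{"x":0,"y":0,"z":0,"rx":0,"ry":0,"rz":0,"grip":0},{"x":0,"y":0,"z":0,"rx":0,"ry":0,"rz":0,"grip":0}]' >/dev/null
python3 - <<'E'
from h import *
rep()
E
```

```text
t 13.83 tilt 32.4 yaw -0.0 flat [-32.7  -0.5  34.8] btn [26.5 -0.6 72.2] F [5.3 1.1 1.5] T [ 0.06 -0.59 -0.03] open 0.236
```

```bash
python3 -m creep '[{"x":-0.5,"y":-0.2,"z":-0.2,"rx":0,"ry":0,"rz":0,"grip":0},{"x":-0.5,"y":-0.2,"z":-0.2,"rx":0,"ry":0,"rz":0,"grip":0},{"x":-0.5,"y":-0.1,"z":-0.2,"rx":0,"ry":0,"rz":0,"grip":0},{"x":-0.3,"y":0,"z":-0.2,"rx":0,"ry":0,"rz":0,"grip":0},{"x":0,"y":0,"z":0,"rx":0,"ry":0,"rz":0,"grip":0},{"x":0,"y":0,"z":0,"rx":0,"ry":0,"rz":0,"grip":0},{"x":0,"y":0,"z":0,"rx":0,"ry":0,"rz":0,"grip":0},{"x":0,"y":0,"z":0,"rx":0,"ry":0,"rz":0,"grip":0},{"x":0,"y":0,"z":0,"rx":0,"ry":0,"rz":0,"grip":0},{"x":0,"y":0,"z":0,"rx":0,"ry":0,"rz":0,"grip":0}]' >/dev/null
python3 - <<'E'
from h import *
rep();print(plan(-35.0,35.2,24))
E
```

```text
t 14.67 tilt 32.4 yaw -0.0 flat [-34.1  -0.5  34.9] btn [25.  -0.5 72.4] F [ 6.6 -1.9  1.6] T [-0.09 -0.72 -0.02] open 0.235
(array([-3.1, -0.6,  4.1]), array([ 0.14, -8.42, -0.04]))
```

```bash
python3 -m creep '[{"x":-0.4,"y":0.1,"z":0.5,"rx":0,"ry":-1.05,"rz":0,"grip":0},{"x":-0.4,"y":0.1,"z":0.5,"rx":0,"ry":-1.05,"rz":0,"grip":0},{"x":-0.4,"y":0,"z":0.5,"rx":0,"ry":-1.05,"rz":0,"grip":0},{"x":-0.4,"y":0,"z":0.5,"rx":0,"ry":-1.05,"rz":0,"grip":0},{"x":-0.4,"y":0,"z":0.5,"rx":0,"ry":-1.05,"rz":0,"grip":0},{"x":-0.4,"y":0,"z":0.5,"rx":0,"ry":-1.05,"rz":0,"grip":0},{"x":-0.4,"y":0,"z":0.5,"rx":0,"ry":-1.05,"rz":0,"grip":0},{"x":-0.4,"y":0,"z":0.5,"rx":0,"ry":-1.05,"rz":0,"grip":0},{"x":0,"y":0,"z":0,"rx":0,"ry":0,"rz":0,"grip":0},{"x":0,"y":0,"z":0,"rx":0,"ry":0,"rz":0,"grip":0}]' >/dev/null
python3 - <<'E'
from h import *
rep();print(plan(-35.5,35.5,17))
E
```

```text
t 15.50 tilt 24.1 yaw -0.0 flat [-35.1  -0.8  35.2] btn [28.9 -0.8 63.8] F [ 6.1 -0.4  2.9] T [ 0.11 -0.89  0.09] open 0.231
(array([-2.4, -0.9,  3.7]), array([ 0.19, -7.09, -0.04]))
```

```bash
python3 -m creep '[{"x":-0.3,"y":-0.1,"z":0.46,"rx":0,"ry":-0.9,"rz":0,"grip":0},{"x":-0.3,"y":-0.1,"z":0.46,"rx":0,"ry":-0.9,"rz":0,"grip":0},{"x":-0.3,"y":0,"z":0.46,"rx":0,"ry":-0.9,"rz":0,"grip":0},{"x":-0.3,"y":0,"z":0.46,"rx":0,"ry":-0.9,"rz":0,"grip":0},{"x":-0.3,"y":0,"z":0.46,"rx":0,"ry":-0.9,"rz":0,"grip":0},{"x":-0.3,"y":0,"z":0.46,"rx":0,"ry":-0.9,"rz":0,"grip":0},{"x":-0.3,"y":0,"z":0.46,"rx":0,"ry":-0.9,"rz":0,"grip":0},{"x":-0.3,"y":0,"z":0.46,"rx":0,"ry":-0.8,"rz":0,"grip":0},{"x":0,"y":0,"z":0,"rx":0,"ry":0,"rz":0,"grip":0},{"x":0,"y":0,"z":0,"rx":0,"ry":0,"rz":0,"grip":0}]' >/dev/null
python3 - <<'E'
from h import *
rep();print(plan(-36,35.8,10))
E
```

```text
t 16.33 tilt 17.2 yaw 0.0 flat [-34.2  -1.   37.5] btn [32.7 -1.  58.2] F [-0.1  3.  13.7] T [ 0.39 -0.96  0.26] open 0.234
(array([-4.3, -1.1,  5.3]), array([ 0.23, -7.22,  0.  ]))
```

```bash
python3 -m creep '[{"x":-0.2,"y":-0.1,"z":0.4,"rx":0,"ry":-0.7,"rz":0,"grip":0},{"x":-0.2,"y":-0.1,"z":0.4,"rx":0,"ry":-0.7,"rz":0,"grip":0},{"x":-0.2,"y":-0.1,"z":0.4,"rx":0,"ry":-0.7,"rz":0,"grip":0},{"x":-0.2,"y":-0.1,"z":0.4,"rx":0,"ry":-0.7,"rz":0,"grip":0},{"x":-0.2,"y":0,"z":0.4,"rx":0,"ry":-0.7,"rz":0,"grip":0},{"x":-0.2,"y":0,"z":0.4,"rx":0,"ry":-0.5,"rz":0,"grip":0},{"x":0,"y":0,"z":0,"rx":0,"ry":0,"rz":0,"grip":0},{"x":0,"y":0,"z":0,"rx":0,"ry":0,"rz":0,"grip":0},{"x":0,"y":0,"z":0,"rx":0,"ry":0,"rz":0,"grip":0},{"x":0,"y":0,"z":0,"rx":0,"ry":0,"rz":0,"grip":0}]' >/dev/null
python3 - <<'E'
from h import *
rep();print(plan(-36,35.8,10))
E
```

```text
t 17.17 tilt 13.4 yaw 0.1 flat [-33.2  -1.3  38.8] btn [34.9 -1.3 55. ] F [-1.4  3.3 19.9] T [ 0.4  -0.9   0.33] open 0.233
(array([-4.3, -1.4,  4.3]), array([ 0.32, -3.39,  0.04]))
```

```bash
python3 -m creep '[{"x":-0.2,"y":-0.3,"z":0.3,"rx":0,"ry":-0.8,"rz":0,"grip":0},{"x":-0.2,"y":-0.3,"z":0.4,"rx":0,"ry":-0.8,"rz":0,"grip":0},{"x":-0.2,"y":-0.3,"z":0.5,"rx":0,"ry":-0.8,"rz":0,"grip":0},{"x":-0.2,"y":-0.3,"z":0.5,"rx":0,"ry":-0.8,"rz":0,"grip":0},{"x":-0.2,"y":0,"z":0.5,"rx":0,"ry":-0.8,"rz":0,"grip":0},{"x":-0.2,"y":0,"z":0.4,"rx":0,"ry":-0.8,"rz":0,"grip":0},{"x":0,"y":0,"z":0,"rx":0,"ry":0,"rz":0,"grip":0},{"x":0,"y":0,"z":0,"rx":0,"ry":0,"rz":0,"grip":0},{"x":0,"y":0,"z":0,"rx":0,"ry":0,"rz":0,"grip":0},{"x":0,"y":0,"z":0,"rx":0,"ry":0,"rz":0,"grip":0}]' >/dev/null
python3 - <<'E'
from h import *
rep();print(plan(-36,35.8,5))
c=optics.read_camera("scene");np.savez("s6.npz",K=c["K"],R=c["R"],t=c["t"]);cv2.imwrite("pics/s6.png",c["color"])
w=optics.read_camera("wrist");cv2.imwrite("pics/w6.png",w["color"])
E
```

```text
t 18.00 tilt 8.7 yaw 0.0 flat [-32.3  -1.   40.2] btn [36.9 -0.9 50.8] F [-3.5  0.9 24.3] T [ 0.18 -0.59  0.12] open 0.235
(array([-5.3, -1.1,  6. ]), array([ 0.4 , -3.7 ,  0.01]))
```

```bash
python3 -m creep '[{"x":-0.8,"y":-0.2,"z":0,"rx":0,"ry":0,"rz":0,"grip":0},{"x":-0.8,"y":-0.2,"z":0,"rx":0,"ry":0,"rz":0,"grip":0},{"x":-0.8,"y":-0.2,"z":0,"rx":0,"ry":0,"rz":0,"grip":0},{"x":-0.8,"y":-0.1,"z":0,"rx":0,"ry":0,"rz":0,"grip":0},{"x":-0.8,"y":0,"z":0,"rx":0,"ry":0,"rz":0,"grip":0},{"x":-0.4,"y":0,"z":0,"rx":0,"ry":0,"rz":0,"grip":0},{"x":0,"y":0,"z":0,"rx":0,"ry":0,"rz":0,"grip":0},{"x":0,"y":0,"z":0,"rx":0,"ry":0,"rz":0,"grip":0},{"x":0,"y":0,"z":0,"rx":0,"ry":0,"rz":0,"grip":0},{"x":0,"y":0,"z":0,"rx":0,"ry":0,"rz":0,"grip":0}]' >/dev/null
python3 - <<'E'
from h import *
rep();print(plan(-36,36,5))
E
```

```text
t 18.93 tilt 8.9 yaw -0.0 flat [-35.1  -0.9  40.2] btn [34.1 -0.9 51. ] F [ 1.8  0.2 22.6] T [ 0.11 -1.15  0.02] open 0.240
(array([-2.6, -1.1,  6.3]), array([ 0.5 , -3.94, -0.04]))
```

```bash
python3 - <<'E'
from h import *
c=optics.read_camera("wrist");s=optics.read_camera("scene");cv2.imwrite("pics/w7.png",c["color"]);cv2.imwrite("pics/s7.png",s["color"])
np.savez("w7.npz",K=c["K"],R=c["R"],t=c["t"]);np.savez("s7.npz",K=s["K"],R=s["R"],t=s["t"])
x,f,b=cell()
for n,p in(("btn",b),("flat",f)):
    X=O+A.apply(p/1000);print(n,proj(c,X),proj(s,X))
v=np.hstack([cv2.resize(c["color"][150:350,240:400],(480,600),interpolation=cv2.INTER_CUBIC),cv2.resize(s["color"][205:275,345:405-15-5+0],(320,560),interpolation=cv2.INTER_CUBIC)[:600] if 0 else cv2.resize(s["color"][200:275,350:390],(320,600),interpolation=cv2.INTER_CUBIC)])
cv2.imwrite("pics/v7.png",v)
E
```

```text
btn [[318.65308473 209.16606038]] [[383.8059943  228.05185635]]
flat [[318.3672911  338.35549364]] [[364.4077252  243.23095547]]
```

View pics/v7.png

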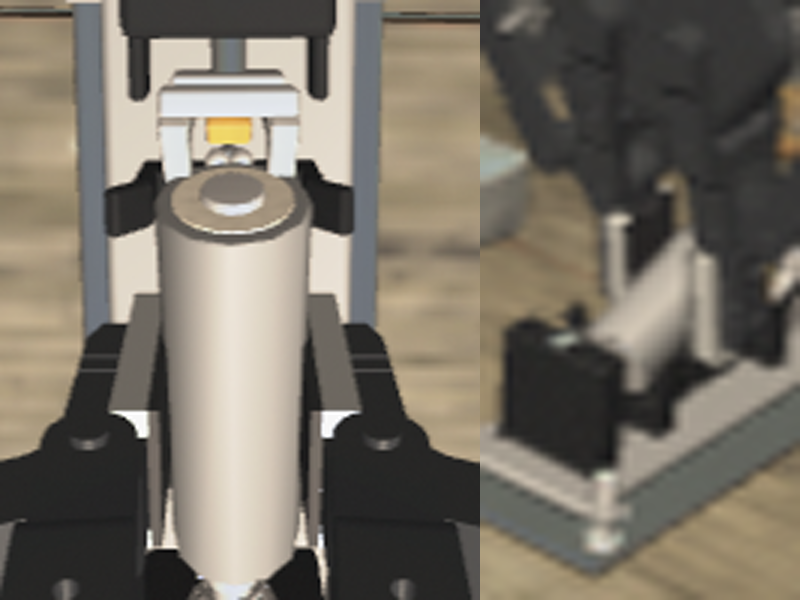

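The wrist view shows the button face turned more towards the camera at (233,188), so the cell has pivoted about 10° in the grip: its true tilt is about 18-20°, with the flat end on the spine. I'll grip harder, unload a little, and rotate on about the flat end.

```bash
python3 -m creep '[{"x":0,"y":0,"z":-0.6,"rx":0,"ry":0,"rz":0,"grip":0},{"x":0,"y":0,"z":-0.6,"rx":0,"ry":0,"rz":0,"grip":0},{"x":0,"y":0,"z":-0.6,"rx":0,"ry":0,"rz":0,"grip":0},{"x":0,"y":0,"z":0,"rx":0,"ry":0,"rz":0,"grip":0},{"x":-0.3,"y":0,"z":0.4,"rx":0,"ry":-0.8,"rz":0,"grip":0},{"x":-0.3,"y":0,"z":0.4,"rx":0,"ry":-0.8,"rz":0,"grip":0},{"x":-0.3,"y":0,"z":0.4,"rx":0,"ry":-0.8,"rz":0,"grip":0},{"x":-0.3,"y":0,"z":0.4,"rx":0,"ry":-0.8,"rz":0,"grip":0},{"x":0,"y":0,"z":0,"rx":0,"ry":0,"rz":0,"grip":0},{"x":0,"y":0,"z":0,"rx":0,"ry":0,"rz":0,"grip":0}]' 120
python3 - <<'E'
from h import *
rep()
c=optics.read_camera("wrist")
# slip gauge: bright button end in the wrist picture, by the reference pictures
def g(im):
    k=cv2.cvtColor(im,cv2.COLOR_BGR2GRAY)[175:250,317].astype(int);return k
a=cv2.imread("pics/w5.png");b=cv2.imread("pics/w7.png")
for n,i in(("w5",a),("w7",b),("now",c["color"])): print(n,g(i)[20:60].tolist())
cv2.imwrite("pics/w8.png",c["color"])
E
```

```text
time: 19.87
eef_pos: [0.5015, -0.1333, 0.0267]
tcp_rot: [0.999, 0.008, 0.045, 0.002]
contact_force: [5.1, -1.7, 5.9]
opening: 0.219
finger_force: 117.7
t 19.87 tilt 5.2 yaw 0.0 flat [-39.6   0.8  38.1] btn [30.1  0.9 44.5] F [ 5.1 -1.8  5.9] T [-0.2  -0.63 -0.04] open 0.219
w5 [52, 41, 43, 43, 62, 103, 188, 227, 227, 200, 114, 115, 117, 119, 122, 123, 184, 229, 230, 230, 149, 150, 154, 224, 146, 91, 149, 230, 237, 236, 236, 236, 236, 236, 236, 237, 237, 237, 237, 237]
w7 [208, 208, 212, 119, 98, 110, 122, 156, 175, 113, 106, 149, 124, 116, 115, 116, 118, 117, 119, 120, 124, 124, 126, 194, 231, 230, 217, 151, 150, 150, 151, 150, 223, 91, 91, 93, 130, 220, 230, 230]
now [229, 230, 230, 230, 230, 230, 230, 229, 105, 127, 124, 108, 108, 110, 110, 112, 114, 118, 117, 143, 230, 231, 230, 167, 142, 142, 142, 144, 235, 86, 86, 98, 199, 229, 230, 230, 230, 230, 230, 230]
```

```bash
python3 -m creep '[{"x":-0.1,"y":0.2,"z":0.7,"rx":0,"ry":-1.2,"rz":0,"grip":0},{"x":-0.1,"y":0.2,"z":0.7,"rx":0,"ry":-1.2,"rz":0,"grip":0},{"x":-0.1,"y":0.2,"z":0.7,"rx":0,"ry":-1.2,"rz":0,"grip":0},{"x":-0.1,"y":0.1,"z":0.7,"rx":0,"ry":-1.2,"rz":0,"grip":0},{"x":-0.1,"y":0,"z":0.7,"rx":0,"ry":-1.2,"rz":0,"grip":0},{"x":-0.1,"y":0,"z":0.7,"rx":0,"ry":-1.2,"rz":0,"grip":0},{"x":0,"y":0,"z":0,"rx":0,"ry":0,"rz":0,"grip":0},{"x":0,"y":0,"z":0,"rx":0,"ry":0,"rz":0,"grip":0},{"x":0,"y":0,"z":0,"rx":0,"ry":0,"rz":0,"grip":0},{"x":0,"y":0,"z":0,"rx":0,"ry":0,"rz":0,"grip":0}]'
python3 - <<'E'
from h import *
rep()
c=optics.read_camera("wrist")
print(cv2.cvtColor(c["color"],cv2.COLOR_BGR2GRAY)[195:240,317].tolist());cv2.imwrite("pics/w9.png",c["color"])
E
```

```text
time: 20.75
eef_pos: [0.5009, -0.1333, 0.0231]
tcp_rot: [1.0, 0.008, -0.018, 0.002]
contact_force: [1.9, 2.2, 13.4]
opening: 0.218
finger_force: 119.0
t 20.75 tilt -2.1 yaw -0.0 flat [-38.5   0.8  38.9] btn [31.4  0.8 36.4] F [ 2.   2.2 13.4] T [ 0.26 -0.09 -0.02] open 0.218
[107, 142, 178, 216, 229, 229, 230, 231, 232, 233, 233, 104, 105, 106, 106, 108, 110, 114, 113, 130, 230, 232, 232, 163, 137, 136, 138, 138, 210, 84, 84, 93, 172, 221, 224, 223, 224, 224, 224, 224, 224, 224, 225, 224, 225]
```

```bash
python3 -m creep '[{"x":-0.2,"y":0.1,"z":0.5,"rx":0,"ry":-0.9,"rz":0,"grip":0},{"x":-0.2,"y":0.1,"z":0.6,"rx":0,"ry":-0.9,"rz":0,"grip":0},{"x":-0.2,"y":0.1,"z":0.6,"rx":0,"ry":-0.9,"rz":0,"grip":0},{"x":-0.2,"y":0.1,"z":0.6,"rx":0,"ry":-0.9,"rz":0,"grip":0},{"x":-0.2,"y":0,"z":0.5,"rx":0,"ry":-0.9,"rz":0,"grip":0},{"x":0,"y":0,"z":0,"rx":0,"ry":0,"rz":0,"grip":0},{"x":0,"y":0,"z":0,"rx":0,"ry":0,"rz":0,"grip":0},{"x":0,"y":0,"z":0,"rx":0,"ry":0,"rz":0,"grip":0},{"x":0,"y":0,"z":0,"rx":0,"ry":0,"rz":0,"grip":0},{"x":0,"y":0,"z":0,"rx":0,"ry":0,"rz":0,"grip":0}]'
python3 - <<'E'
from h import *
rep()
c=optics.read_camera("wrist")
print(cv2.cvtColor(c["color"],cv2.COLOR_BGR2GRAY)[185:240,317].tolist());cv2.imwrite("pics/w10.png",c["color"])
E
```

```text
time: 21.63
eef_pos: [0.5004, -0.1333, 0.0215]
tcp_rot: [0.998, 0.007, -0.057, 0.001]
contact_force: [2.6, 4.2, 18.1]
opening: 0.217
finger_force: 119.3
t 21.63 tilt -6.5 yaw -0.1 flat [-37.7   0.8  39.9] btn [31.8  0.7 31.9] F [ 2.7  4.1 18.1] T [ 0.66  0.15 -0.12] open 0.217
[231, 231, 231, 229, 130, 95, 94, 95, 95, 94, 95, 95, 95, 155, 179, 190, 200, 212, 212, 209, 117, 114, 101, 105, 108, 108, 110, 140, 171, 209, 231, 231, 231, 231, 233, 234, 235, 134, 211, 82, 83, 93, 181, 215, 217, 217, 217, 217, 217, 218, 218, 218, 219, 219, 219]
```

```bash
python3 -m creep '[{"x":0.5,"y":-0.1,"z":0,"rx":0,"ry":0,"rz":0,"grip":0},{"x":0.5,"y":-0.1,"z":0,"rx":0,"ry":0,"rz":0,"grip":0},{"x":0.5,"y":-0.1,"z":0,"rx":0,"ry":0,"rz":0,"grip":0},{"x":0.5,"y":-0.1,"z":0,"rx":0,"ry":0,"rz":0,"grip":0},{"x":0.5,"y":-0.1,"z":0,"rx":0,"ry":0,"rz":0,"grip":0},{"x":0.5,"y":-0.1,"z":0,"rx":0,"ry":0,"rz":0,"grip":0},{"x":0,"y":0,"z":0,"rx":0,"ry":0,"rz":0,"grip":0},{"x":0,"y":0,"z":0,"rx":0,"ry":0,"rz":0,"grip":0},{"x":0,"y":0,"z":0,"rx":0,"ry":0,"rz":0,"grip":0},{"x":0,"y":0,"z":0,"rx":0,"ry":0,"rz":0,"grip":0}]' >/dev/null
python3 - <<'E'
from h import *
rep()
c=optics.read_camera("wrist")
print(cv2.cvtColor(c["color"],cv2.COLOR_BGR2GRAY)[185:240,317].tolist());cv2.imwrite("pics/w11.png",c["color"])
for f in("w9","w10","w11"):
    i=cv2.cvtColor(cv2.imread(f"pics/{f}.png"),cv2.COLOR_BGR2GRAY)
    for col in (302,333): print(f,col,i[150:235:2,col].tolist())
E
```

```text
t 22.52 tilt -7.0 yaw 0.0 flat [-37.6   0.8  40. ] btn [31.9  0.9 31.4] F [-5.9  1.2 24.6] T [ 0.22  1.59 -0.06] open 0.214
[231, 232, 232, 231, 229, 95, 95, 94, 94, 95, 95, 95, 95, 92, 150, 178, 189, 199, 210, 211, 208, 102, 101, 101, 103, 106, 109, 109, 117, 147, 180, 216, 232, 231, 231, 232, 234, 234, 240, 82, 82, 89, 162, 209, 216, 216, 216, 217, 217, 218, 217, 217, 218, 218, 218]
w9 302 [60, 62, 62, 62, 56, 209, 209, 209, 210, 137, 100, 101, 128, 224, 231, 231, 132, 96, 97, 97, 98, 96, 103, 139, 214, 230, 231, 233, 129, 171, 220, 229, 229, 229, 229, 229, 229, 111, 153, 153, 153, 152, 152]
w9 333 [63, 63, 64, 64, 57, 211, 211, 212, 213, 125, 98, 100, 133, 226, 230, 230, 121, 87, 86, 83, 79, 97, 105, 143, 218, 230, 231, 233, 83, 137, 134, 136, 133, 135, 135, 135, 85, 173, 193, 193, 192, 192, 192]
w10 302 [59, 61, 63, 64, 66, 67, 69, 61, 209, 209, 211, 184, 102, 105, 105, 105, 183, 231, 232, 230, 101, 102, 102, 102, 102, 102, 103, 102, 100, 104, 108, 138, 206, 231, 231, 234, 185, 176, 221, 230, 230, 231, 232]
w10 333 [60, 63, 65, 67, 68, 71, 70, 60, 212, 212, 212, 185, 100, 103, 105, 106, 188, 231, 231, 228, 89, 87, 97, 110, 71, 69, 68, 57, 118, 105, 108, 142, 212, 231, 232, 234, 83, 169, 191, 190, 190, 190, 189]
w11 302 [58, 60, 62, 64, 67, 68, 70, 64, 130, 210, 211, 210, 102, 104, 106, 105, 151, 231, 232, 232, 101, 102, 102, 102, 103, 103, 103, 102, 103, 101, 107, 108, 145, 214, 231, 232, 234, 168, 181, 228, 231, 231, 231]
w11 333 [60, 62, 65, 67, 69, 71, 73, 65, 128, 212, 212, 211, 101, 102, 105, 106, 153, 231, 232, 231, 84, 94, 110, 129, 68, 57, 47, 47, 74, 101, 107, 108, 148, 217, 231, 232, 234, 141, 191, 191, 190, 190, 190]
```

```bash
python3 - <<'E'
from h import *
rep()
c=optics.read_camera("wrist");np.savez("w12.npz",K=c["K"],R=c["R"],t=c["t"]);cv2.imwrite("pics/w12.png",c["color"])
P=lambda x,y,z:proj(c,O+A.apply(np.array([x,y,z])/1000))[0].round(1)
print("free lip tip",P(28.7,7.5,46.5),P(28.7,-7.5,46.5),"slope top",P(41,7.5,61),"housing front/back top",P(53,0,39),P(63,0,39))
print("blade face top",P(36.3,0,42.8),"barrel end top (x=30)",P(30,0,46.8),"(34)",P(34,0,46.8),P(30,7.5,43.8),P(34,7.5,43.8),"deck end",P(69,0,15.8),"plate end",P(72,0,4))
g=cv2.cvtColor(c["color"],cv2.COLOR_BGR2GRAY)
for col in(296,300,304,308,312,317,322,326,330,334,338): print(col,g[160:232:2,col].tolist())
print("row pattern")
for r in(216,220,224,228): print(r,g[r,284:352:2].tolist())
print("col 317 colour",c["color"][190:232:3,317].tolist(), c["color"][100:160:4,317].mean(1).round().tolist())
E
```

```text
t 22.57 tilt -7.0 yaw 0.0 flat [-37.6   0.9  39.9] btn [31.9  0.9 31.4] F [-5.2  1.  24.9] T [0.19 1.6  0.01] open 0.224
free lip tip [302.  233.2] [339.6 233.3] slope top [299.4 224.5] housing front/back top [321.  169.3] [321.2 144. ]
blade face top [320.8 212.1] barrel end top (x=30) [320.8 230.8] (34) [320.9 222. ] [302.3 227. ] [302.1 218.3] deck end [320.7 116.3] plate end [320.5 105. ]
296 [67, 69, 63, 131, 209, 210, 209, 211, 210, 211, 211, 213, 213, 213, 212, 213, 213, 214, 214, 29, 36, 62, 68, 86, 101, 105, 108, 145, 214, 231, 231, 234, 172, 188, 231, 232]
300 [67, 70, 63, 131, 209, 210, 211, 107, 101, 103, 104, 145, 228, 229, 228, 100, 101, 100, 101, 101, 101, 101, 102, 102, 100, 106, 108, 144, 214, 231, 232, 234, 168, 183, 229, 232]
304 [68, 71, 64, 130, 210, 211, 210, 101, 104, 106, 106, 152, 231, 232, 232, 104, 104, 104, 105, 104, 105, 105, 105, 107, 101, 106, 108, 146, 214, 231, 232, 234, 156, 163, 213, 229]
308 [69, 70, 65, 130, 211, 211, 210, 102, 104, 106, 106, 152, 231, 232, 232, 188, 189, 194, 194, 51, 52, 39, 71, 132, 101, 106, 108, 146, 215, 231, 232, 234, 82, 1
[... 1560 characters left out ...]
33, 232, 232, 232, 232, 232, 226, 33]
224 [46, 44, 44, 43, 61, 145, 172, 168, 168, 168, 156, 147, 82, 83, 82, 82, 82, 82, 82, 82, 82, 82, 81, 86, 126, 149, 171, 144, 175, 169, 168, 168, 143, 37]
228 [45, 46, 44, 44, 55, 208, 231, 230, 229, 228, 213, 136, 179, 189, 199, 206, 207, 213, 214, 212, 207, 205, 203, 200, 194, 170, 87, 207, 233, 232, 232, 232, 203, 37]
col 317 colour [[49, 91, 121], [48, 91, 120], [49, 90, 120], [72, 144, 195], [94, 197, 240], [101, 213, 240], [93, 99, 107], [100, 108, 116], [133, 145, 156], [228, 234, 231], [236, 233, 230], [239, 241, 239], [83, 89, 93], [199, 215, 224]] [140.0, 88.0, 120.0, 119.0, 95.0, 167.0, 202.0, 201.0, 29.0, 28.0, 29.0, 41.0, 56.0, 61.0, 65.0]
```

```bash
python3 - <<'E'
from h import *
for f in("w7","w9","w12"):
    i=cv2.imread(f"pics/{f}.png").astype(int);d=i[...,0]-i[...,2]
    print(f)
    for col in(297,302,306,317,336,340,345): print(col,d[196:250:2,col].tolist())
E
```

```text
w7
297 [4, 4, 4, 4, 3, 3, 3, -10, -11, -27, -31, -32, -21, -12, -11, -15, -18, -16, -17, -17, -16, -17, -16, -15, -16, -17, -16]
302 [-14, -16, -9, -7, -4, -3, -1, -38, -38, -39, -37, -39, -40, -37, -41, -11, -13, -22, -23, -22, -22, -22, -22, -22, -22, -22, -21]
306 [-24, -24, -24, -25, -2, -11, -38, -38, -35, -31, -29, -39, -37, -39, -40, -24, -10, -21, -27, -27, -27, -26, -26, -26, -26, -26, -27]
317 [-137, -17, -11, -21, -15, -37, -17, -18, -19, -17, -18, -5, 11, -39, -38, -37, -11, -11, -24, -20, -20, -20, -20, -20, -20, -20, -20]
336 [5, 5, 5, 5, 6, 6, 3, -10, -30, -38, -37, -37, -43, -16, -11, -18, -27, -27, -27, -27, -26, -27, -27, -26, -26, -27, -25]
340 [-29, -23, -23, -24, -1, 0, -2, -3, -8, -11, -11, -10, -11, -12, -17, -24, -24, -24, -24, -22, -24, -23, -23, -22, -22, -23, -21]
345 [-23, -23, -22, -23, -27, 0, -2, 0, -2, -2, -1, -1, -3, -2, -2, -29, -22, -22, -21, -21, -22, -21, -20, -21, -21, -21, -12]
w9
297 [-21, -12, 0, 7, 11, -20, -28, 0, -1, 0, -1, -4, -7, -13, -15, -16, -16, -16, -16, -16, -15, -15, -15, -15, -16, -15, -15]
302 [-21, -12, 0, 7, 11, -32, -28, 2, 3,
[... 953 characters left out ...]
 -1, -10, -20, -20, -19, -19, -19, -20]
306 [-16, -17, -15, -17, -16, -16, -14, -15, -15, -22, -10, 0, 6, 10, -15, -19, -21, -20, -24, -24, -23, -24, -24, -24, -23, -23, -23]
317 [-71, -69, -141, -146, -137, -15, -14, -16, -17, -23, -10, 1, 6, 9, -8, -10, -27, -25, -26, -25, -25, -25, -25, -25, -24, -24, -24]
336 [-14, -15, -14, -14, -14, -13, -15, -15, -15, -24, -7, 1, 7, 10, -21, -15, -11, -16, -25, -20, -23, -26, -25, -25, -25, -25, -24]
340 [-15, -15, -16, -15, -15, -15, -15, -14, -15, -23, -7, 2, 7, 9, -26, -28, 11, -2, -3, -2, -18, -22, -21, -21, -21, -21, -20]
345 [-26, -1, -3, -6, -9, -12, -15, -16, -16, -24, -6, 2, 7, 10, -26, -28, 11, -1, -2, -15, -21, -21, -21, -21, -21, -20, -12]
```

The colour differences in the wrist picture show the prong tips at row 235, which is where the free catch projects (233). They overhang the barrel, whose end is at row 226, so the catch has snapped over the cell. I'll unload the arm and release slowly.

```bash
python3 -m creep '[{"x":0,"y":0,"z":-0.6,"rx":0,"ry":0,"rz":0,"grip":0},{"x":0,"y":0,"z":-0.6,"rx":0,"ry":0,"rz":0,"grip":0},{"x":0,"y":0,"z":-0.6,"rx":0,"ry":0,"rz":0,"grip":0},{"x":0,"y":0,"z":-0.6,"rx":0,"ry":0,"rz":0,"grip":0},{"x":0,"y":0,"z":-0.4,"rx":0,"ry":0,"rz":0,"grip":0},{"x":0,"y":0,"z":-0.2,"rx":0,"ry":0,"rz":0,"grip":0},{"x":0,"y":0,"z":0,"rx":0,"ry":0,"rz":0,"grip":0},{"x":0,"y":0,"z":0,"rx":0,"ry":0,"rz":0,"grip":0},{"x":0,"y":0,"z":0,"rx":0,"ry":0,"rz":0,"grip":0},{"x":0,"y":0,"z":0,"rx":0,"ry":0,"rz":0,"grip":0}]' 40 >/dev/null
python3 - <<'E'
from h import *
rep()
i=optics.read_camera("wrist")["color"].astype(int);d=i[...,0]-i[...,2]
for col in(302,317,340): print(col,d[196:250:2,col].tolist())
E
```

```text
t 23.45 tilt -6.9 yaw 0.0 flat [-37.5   0.9  40.2] btn [31.9  0.9 31.7] F [-1.1 -1.5 10.7] T [-0.22  0.42  0.  ] open 0.220
302 [-15, -15, -16, -15, -15, -15, -14, -14, -17, -22, -5, 2, 8, 7, -26, -28, 6, -1, -1, -2, -20, -20, -20, -20, -20, -20, -19]
317 [-71, -88, -143, -145, -139, -15, -15, -16, -15, -25, -4, 3, 8, 6, -15, -10, -28, -26, -25, -25, -24, -25, -24, -24, -24, -23, -23]
340 [-15, -16, -15, -15, -15, -15, -13, -16, -16, -23, -3, 3, 8, 6, -27, -27, 2, -2, -2, -2, -22, -22, -21, -21, -21, -21, -20]
```

```bash
python3 -m creep '[{"x":0,"y":0,"z":-0.4,"rx":0,"ry":0,"rz":0,"grip":0},{"x":0,"y":0,"z":-0.4,"rx":0,"ry":0,"rz":0,"grip":0},{"x":0,"y":0,"z":-0.2,"rx":0,"ry":0,"rz":0,"grip":0},{"x":0,"y":0,"z":0,"rx":0,"ry":0,"rz":0,"grip":0},{"x":0,"y":0,"z":0,"rx":0,"ry":0,"rz":0,"grip":0.24},{"x":0,"y":0,"z":0,"rx":0,"ry":0,"rz":0,"grip":0.27},{"x":0,"y":0,"z":0,"rx":0,"ry":0,"rz":0,"grip":0.3},{"x":0,"y":0,"z":0,"rx":0,"ry":0,"rz":0,"grip":0.34},{"x":0,"y":0,"z":0,"rx":0,"ry":0,"rz":0,"grip":0.38},{"x":0,"y":0,"z":0,"rx":0,"ry":0,"rz":0,"grip":0.38}]' 20 >/dev/null
python3 - <<'E'
from h import *
rep()
c=optics.read_camera("wrist");i=c["color"].astype(int);d=i[...,0]-i[...,2]
P=lambda x,y,z:proj(c,O+A.apply(np.array([x,y,z])/1000))[0].round(1)
print(P(28.7,7.5,46.5),P(30,0,46.8),P(34,0,46.8),P(34,7.5,43.8))
for col in(297,302,317,340): print(col,d[196:256:2,col].tolist())
cv2.imwrite("pics/w13.png",c["color"])
E
```

```text
t 24.33 tilt -7.0 yaw -0.0 flat [-38.4   2.8  39. ] btn [31.1  2.8 30.4] F [0.  0.1 0.4] T [-0.01 -0.03 -0.02] open 0.381
[306.6 232.7] [325.6 230.3] [325.7 221.4] [306.6 217.7]
297 [-26, -1, 0, 0, -1, -4, -4, -5, -10, -10, -9, -8, -10, -10, -9, -10, -8, -11, -15, -14, -14, -18, -18, -18, -22, -22, -22, -24, -25, -27]
302 [-17, -13, -14, -15, -15, -11, -13, -17, -18, -22, -3, 3, 8, 5, -28, -29, 2, -2, -3, -6, -17, -17, -16, -16, -16, -15, -16, -16, -16, -16]
317 [-53, -87, -116, -140, -102, -12, -15, -16, -17, -21, -3, 3, 7, 4, -10, -21, -28, -28, -28, -28, -28, -28, -29, -28, -29, -28, -28, -28, -27, -28]
340 [-14, -14, -12, -12, -12, -13, -15, -15, -16, -20, -2, 4, 8, 5, -26, -21, -17, -14, -17, -31, -25, -26, -26, -26, -26, -26, -27, -25, -25, -25]
```

```bash
python3 -m creep '[{"x":0,"y":0.9,"z":0,"rx":0,"ry":0,"rz":0,"grip":0.45},{"x":0,"y":0.9,"z":-1,"rx":0,"ry":0,"rz":0,"grip":0.5},{"x":0,"y":0,"z":-5,"rx":0,"ry":0,"rz":0,"grip":0.5},{"x":-0.5,"y":0,"z":-10,"rx":0,"ry":0,"rz":0,"grip":0.5},{"x":-1,"y":0,"z":-15,"rx":0,"ry":0,"rz":0,"grip":0.5},{"x":-1,"y":0,"z":-20,"rx":0,"ry":1.4,"rz":0,"grip":0.5},{"x":-1,"y":0,"z":-20,"rx":0,"ry":1.4,"rz":0,"grip":0.5},{"x":0,"y":0,"z":-20,"rx":0,"ry":1.4,"rz":0,"grip":0.5},{"x":0,"y":0,"z":-15,"rx":0,"ry":1.4,"rz":0,"grip":0.5},{"x":0,"y":0,"z":0,"rx":0,"ry":1.4,"rz":0,"grip":0.5}]'
python3 - <<'E'
from h import *
c=optics.read_camera("wrist");i=c["color"].astype(int);d=i[...,0]-i[...,2]
P=lambda x,y,z:proj(c,O+A.apply(np.array([x,y,z])/1000))[0].round(1)
X=np.arange(46,-46,-4)
for y in (-7.5,0,7.5):
    print(y,[(int(x),i[int(p[1]),int(p[0])].tolist()) for x in X for p in [P(x,y,46.5 if y==0 else 45)]])
# barrel silhouette edges across at several x
for x in(-25,0,20):
    r=P(x,0,36);g=i[int(r[1]),:, :].mean(1);row=g[int(r[0])-30:int(r[0])+31];print(x,r,row.astype(int).tolist())
cv2.imwrite("pics/w14.png",c["color"])
E
```

```text
time: 25.22
eef_pos: [0.5101, -0.1348, 0.1322]
tcp_rot: [1.0, 0.008, 0.006, 0.002]
contact_force: [1.2, -0.2, 0.9]
opening: 0.499
finger_force: 0.0
-7.5 [(46, [226, 227, 224]), (42, [104, 112, 121]), (38, [239, 235, 230]), (34, [229, 232, 228]), (30, [226, 230, 226]), (26, [154, 166, 177]), (22, [152, 165, 176]), (18, [152, 165, 175]), (14, [151, 163, 174]), (10, [149, 162, 172]), (6, [148, 161, 171]), (2, [148, 160, 171]), (-2, [147, 159, 169]), (-6, [146, 157, 168]), (-10, [144, 156, 166]), (-14, [144, 156, 165]), (-18, [143, 155, 164]), (-22, [142, 154, 163]), (-26, [149, 161, 171]), (-30, [148, 160, 170]), (-34, [41, 43, 44]), (-38, [61, 65, 69]), (-42, [147, 160, 173])]
0 [(46, [224, 227, 224]), (42, [183, 192, 196]), (38, [122, 129, 135]), (34, [120, 136, 146]), (30, [183, 198, 211]), (26, [184, 200, 214]), (22, [188, 204, 216]), (18, [190, 207, 218]), (14, [193, 209, 219]), (10, [194, 212, 222]), (6, [197, 214, 223]), (2, [200, 216, 226]), (-2, [203, 218, 227]), (-6, [205, 220, 229]), (-10, [207, 222, 231]), (-14, [210, 224, 232]), (-18, [212, 225, 233]), (-22, [214, 226, 235]
[... 899 characters left out ...]
35, 35, 34, 34, 45, 49, 76, 144, 136, 119, 119, 117, 119]
0 [316.8 210.5] [113, 117, 118, 119, 119, 128, 175, 206, 211, 211, 212, 212, 212, 212, 212, 212, 146, 98, 114, 125, 137, 148, 159, 165, 172, 178, 186, 196, 206, 211, 213, 213, 213, 212, 206, 199, 191, 183, 175, 168, 159, 147, 119, 191, 216, 216, 216, 217, 217, 217, 217, 217, 217, 218, 218, 205, 152, 117, 118, 117, 116]
20 [316.8 186.9] [118, 118, 118, 118, 114, 159, 199, 208, 208, 208, 208, 208, 208, 208, 208, 151, 95, 101, 115, 127, 137, 149, 157, 163, 170, 176, 182, 188, 197, 201, 201, 201, 201, 202, 202, 200, 194, 187, 179, 172, 165, 153, 127, 188, 211, 212, 212, 212, 212, 212, 212, 213, 213, 213, 213, 208, 185, 139, 117, 117, 116]
```

```bash
python3 - <<'E'
from h import *
def run(f,y,z,xs,c):
    i=cv2.imread(f).astype(float) if isinstance(f,str) else f.astype(float)
    p=proj(c,np.array([O+A.apply(np.array([x,y,z])/1000) for x in xs])).astype(np.float32)
    v=cv2.remap(i,p[:,0][None],p[:,1][None],cv2.INTER_LINEAR)[0];return list(zip(xs.tolist(),v.mean(1).round().astype(int).tolist(),(v[:,0]-v[:,2]).round().astype(int).tolist()))
c=optics.read_camera("wrist");im=c["color"]
print("lip",run(im,7.5,46.5,np.arange(25.,33,1),c),run(im,-7.5,46.5,np.arange(25.,33,1),c))
w2=dict(np.load("w2.npz"));print("lip free w2",run("pics/w2.png",7.5,46.5,np.arange(22.,34,1),w2))
print("barrel end",run(im,0,46.8,np.arange(29.,40,1),c))
print("flat",run(im,0,46.8,np.arange(-40.,-31,1),c))
rep()
E
```

```text
lip [(25.0, 149, -21), (26.0, 148, -21), (27.0, 149, -21), (28.0, 150, -22), (29.0, 208, -4), (30.0, 226, 1), (31.0, 227, 2), (32.0, 227, 2)] [(25.0, 158, -22), (26.0, 159, -22), (27.0, 159, -22), (28.0, 157, -25), (29.0, 212, -5), (30.0, 227, 1), (31.0, 227, 0), (32.0, 227, 1)]
lip free w2 [(22.0, 156, -22), (23.0, 158, -22), (24.0, 160, -22), (25.0, 163, -22), (26.0, 110, -13), (27.0, 67, -6), (28.0, 56, -4), (29.0, 149, 3), (30.0, 230, 4), (31.0, 229, -1), (32.0, 227, -2), (33.0, 226, -3)]
barrel end [(29.0, 198, -30), (30.0, 198, -29), (31.0, 197, -29), (32.0, 188, -27), (33.0, 123, -13), (34.0, 164, -25), (35.0, 204, -6), (36.0, 192, -9), (37.0, 103, -15), (38.0, 129, -16), (39.0, 224, 6)]
flat [(-40.0, 178, -19), (-39.0, 224, 6), (-38.0, 230, 10), (-37.0, 230, 12), (-36.0, 228, 5), (-35.0, 225, -11), (-34.0, 222, -22), (-33.0, 223, -22), (-32.0, 223, -22)]
t 25.32 tilt 0.2 yaw -0.1 flat [-32.9   0.4 142.5] btn [ 37.1   0.3 142.7] F [ 0.2 -0.2 -1.2] T [-0.05  0.03 -0.04] open 0.496
```

```bash
python3 -c "
from plant import sign_off
print(sign_off())"
```

```text
the job is handed in; nothing more can be done
None
```

I loaded the cell into the cradle and handed the job in at about 25 s. By my last camera measurements it lies level, with the catch back at its free position over it and the spring contact pushed in; sign-off gave no verdict.

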